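# Hang up the rain gauge's dip rod and lock it in

### The job

Pick the dip rod up by its orange ball and lift it clear of the wooden cradle as it lies, then ease your grip so that it swings down and hangs plumb, and clamp it again. Slip the hanging rod into the fork of the rack, under the lamp bar, so that the ball rests in the dip of the two bars, and let go; then slide the blue sleeve fully down over the brass pin beside the fork mouth. Never let the rod drop onto the table, and leave the other things where they are.

Things in the scene. Friction and masses are not known exactly. Their poses are not given: they have to be found in the camera images.
- dip_rod: Dip rod, 172 mm long, 0.2 to 0.3 kg: orange ball 34 mm across, steel rod 8 mm across, brass weight 24 mm across from 120 to 155 mm off the ball's centre. Origin: ball centre; the rod runs along own -x, so x points up when it hangs plumb. Starts level in the cradle, ball centre 50 mm above the table, weight pointing away from the robot.
- rod_tip (a point): Free end of the brass weight, 155 mm from the ball's centre. The smooth ball, pinched across its middle square to the rod, pivots about the line between the pads: a firm grip (100 N) holds it level, under a light one (about 10 N) it swings down. Ease the fingers a fraction of a mm at a time until it swings; opened a few mm, they drop it.
- cradle: Fixed light-wood cradle: base 150 x 60 x 10 mm and two notched rests 30 mm wide, reaching 57 mm above the table, at 40 and 105 mm from the ball's centre along the rod. The ball stands free beyond its end. Origin on the table under the ball's centre; the rod lies along own -x.
- rack: Fixed rack: base board 170 x 300 x 12 mm and a fork of two level red bars, 6 mm thick, axes 180 mm above the table and 20 mm apart (14 mm free: the rod passes, ball and weight do not). Own -x points out of the fork mouth, roughly to the robot. Bars run from own x = -118 mm (mouth, flared) to 75 mm, with a 6 mm deep dip at x = 0. Origin on the table under the dip.
- fork_seat (a point): Where the ball's centre rests when hung: over the dip of the fork, 191 mm above the table; axes as the rack's. Enter from the mouth, rod vertical between the bars and the weight below them, the ball high enough for the fingers to pass over the pin, then lower.
- fork_mouth (a point): Midpoint of the fork's open end, 118 mm from the seat towards the robot, at the bars' height (180 mm).
- pin_foot (a point): Foot of the upright brass pin: centre of the top face of its steel flange (24 mm across), 188 mm above the table, at own x = -75 mm, y = +20 mm of the rack. The pin is 10 mm across, stands 22 mm above this point and tapers to 6 mm over its last 4 mm. Axes as the rack's.
- lamp_bar (a point): Middle of the underside of the lamp bar over the seat, 358 mm above the table. The bar spans own x -15 to 12 mm and y +-145 mm of the rack and is 22 mm tall, so a gripper pointing straight down cannot reach the seat: lean it back towards the robot by 30 to 45 degrees. Its posts stand at own x 85 mm, y +-135 mm, with arms forward to the bar at its height.
- sleeve: Loose blue plastic sleeve standing on the table: 40 mm outside diameter, 18 mm bore, 36 mm tall, about 60 g. Origin: centre of its underside, z axis up along the bore.
- rain_gauge: Bystander: silver aluminium rain gauge housing, 112 mm across, 210 mm tall, open on top, standing at the right. Origin: centre of its underside.
- flashlight: Bystander: black flashlight with rubber edge, lying, 140 mm long along its own x, 47 mm thick. Origin: under its middle, on the table.
- tumbler: Bystander: frosted glass tumbler, 72 mm across, 95 mm tall, at the far side. Origin: centre of its underside.
- knot_board: Bystander: white plastic knot-practice board, 140 x 220 x 12 mm with eight pegs up to 45 mm tall, at the left. Origin: centre of its underside.
- sharpener: Bystander: small green pencil sharpener box, 30 x 40 x 28 mm, near the robot's right. Origin: centre of its underside.
There are look-alikes about, which are no part of the job. Of the things like the sleeve, leave any that is red; of the rest the smaller one is meant. Of the things that look like the dip_rod, the larger one is meant.

How it is judged:
By the outcome, as a careful person would: the job done as asked, in the order asked, and still so for the second after the job is handed in, with the robot touching nothing.
It also fails if it takes over 69 s, if anything falls off the work surface, if the arm or the gripper's body presses on something with over 40 N, if the wrist force passes 120 N, or if a joint passes its speed limit or range.

### The arm

A 6-joint arm with a two-finger parallel gripper is mounted at the origin on the work surface. World frame = base frame: x ahead of the robot, y to its left, z up, the work surface at z = 0. Lengths are in mm, angles in degrees, forces in N, time in s.
With the tool pointing down it reaches from about 300 to 750 mm from the base axis. Payload 8.5 kg.
Tool frame: the origin (TCP) lies midway between the tips of the shut fingers; the grasp point (between the pads) lies 19 mm behind it (grasp_offset is the distance from the TCP to the grasp point, in mm); y points along the fingers, x is the direction in which the jaws open and shut, and the axes are right-handed (so a half turn about y gives the same grasp; the last joint's range is limited). The gripper opens to 85 mm and grips with 20 to 120 N. Pads are 22 mm wide; open, the fingers measure 114 mm over their backs; the gripper's body (76 mm by 85 mm) begins 54 mm behind the grasp point. The pads swing forward as they close: fully open they stand 13 mm farther back than shut.
Start: joints at [-85.56, 21.807, 74.336, -0, 83.858, -12.336], TCP at [158.743, -526.575, 209.222] pointing down, gripper open.
Joint ranges: [-178.18, 178.18], [-50.72, 133.34], [12.68, 142.11], [-81.47, 261.47], [9.98, 163.14], [-165.26, 165.26]. Speed limits (degrees/s): [136.94, 136.94, 180, 180, 180, 180].

### API

Orientations are given as [roll, pitch, yaw] about the fixed x, y, z axes, in that order (R = Rz(yaw) Ry(pitch) Rx(roll)).
In Python, from rig import sense, snapshot, get_calibration, sign_off, grasp_offset gives the robot as it stands.
- The arm moves only by the shell command python3 -m handwheel 'ROWS' [OPENING] [FORCE]. ROWS is JSON, a list of rows, each an object with "travel": the shift along the tool's x, y, z in m, a list of three; "roll": the turn about the tool's y in degrees. In form: [{"travel": [tx, ty, tz], "roll": roll}, ...]. A call has 1 to 20 rows; each row shifts and turns the commanded pose from where the row before left it, along the tool's axes as they then stand; what a row does not reach is not made up. A row lasts 1/12 s, in which the tool goes at most 41.7 mm and 7.16 degrees, less where a joint would pass 70% of its speed; a pose out of reach is approached as far as the arm can. A call is refused whole if a number of a shift passes 0.0417 or a number of a turn 7.16, either way. A call with a gripper value outside its range is refused whole. OPENING is the closure, from 0 (fully open) to 1 (shut), set as the call begins (- or left out, the last holds). The fingers move at their own pace and stop on an object; FORCE is the grip in N (left out, the last holds). Time passes only in rows, so rows that do not move let the fingers close. It gives the time, the measured TCP pose, the force and the opening at its end, in the units of the state.
- sense(): the state, without advancing time (a new reading comes with each control period).
- snapshot(name): name is "scene" or "top"; returns the picture (420x560x3 uint8, red, green, blue); there is no depth.
- get_calibration(name): a dict with "fx", "fy", "cx", "cy" (pixels), "k1" (the pictures are not rectified: a ray, as slopes to the right and down, at radius r is drawn at 1 + k1 r^2 times it, then the intrinsics apply), "view" (4x4, takes a point from world to camera coordinates). Camera axes: x right, y down, z forward; pixel columns grow to the right and rows downward; lengths in mm; the calibration is good to about 2 mm. A picture is of the moment at which its call begins. get_calibration takes no time and is no camera call.
- sign_off(): hands the job in, once; it reports no verdict.
The state is a dict: "t": time; "joint_positions": joint angles; "qd": joint speeds; "effort": joint torques, N m; "tcp_pos": TCP position; "tcp_rot": TCP orientation; "wrist_force": force on the tool from outside, world axes, zero at the start; "ft_torque": the same for the moment, N m; "opening": opening from 0.0 (shut) to 1.0 (fully open).
Only numpy, scipy, OpenCV 4.12 (cv2) and the standard library are available. Lean on these libraries where they do the work, as an engineer would, in place of code of your own. Each camera call takes 0.05 s, during which the arm holds its last target.

## Working session

There is one attempt and no reset: what is moved stays moved. The work goes in short steps, Python scripts to look and compute and a shell command to move; the robot and the scene stay as the last step left them, time stands still between calls to the robot, and variables do not carry over. Pictures are saved under pics/ and viewed, and the job is handed in when it is done.

```bash
ls; mkdir -p pics
python3 - <<'E'
from rig import *
import rig,cv2
s=sense();print(s)
print(grasp_offset)
for n in("scene","top"):
    c=get_calibration(n);print(n,c)
    im=snapshot(n);cv2.imwrite(f"pics/{n}0.png",im[:,:,::-1])
E
```

```text
pics
{'t': 0.0, 'joint_positions': array([-8.55607973e+01,  2.18399297e+01,  7.43865528e+01, -3.89206590e-04,
        8.38587022e+01, -1.23351878e+01]), 'qd': array([-0.01589041, -0.0705209 ,  0.01207052,  0.00071773, -0.02688361,
        0.00864991]), 'effort': array([-4.34141723e-03, -4.48465097e+01, -2.31274045e+01, -2.73062133e-04,
        4.87411162e-03, -7.12824743e-06]), 'tcp_pos': array([ 158.70641701, -526.24746731,  208.61115929]), 'tcp_rot': array([-8.99821799e+01,  8.33008212e-02, -7.32255547e+01]), 'wrist_force': array([-0.32239392,  0.49710752, -0.17045735]), 'ft_torque': array([0.03263419, 0.00725762, 0.00115803]), 'opening': 0.998496401382304}
18.700000000000003
scene {'fx': 539.9250410741129, 'fy': 539.9250410741129, 'cx': 280.13022438618935, 'cy': 208.28113666389902, 'k1': -0.19371641654918514, 'view': array([[ 8.30580368e-01,  5.56858645e-01, -6.68589040e-03,
        -4.78094893e+02],
       [ 3.15856751e-01, -4.80934811e-01, -8.17885212e-01,
         1.54590443e+01],
       [-4.58661929e-01,  6.77207617e-01, -5.75342575e-01,
         1.98837002e+03],
       [ 0.00000000e+00,  0.00000000e+00,  0.00000000e+00,
         1.00000000e+00]])}
top {'fx': 488.2494976253522, 'fy': 488.2494976253522, 'cx': 287.2180356352112, 'cy': 197.7910647572669, 'k1': 0.02286214442701034, 'view': array([[ 8.26212729e-03, -9.99965545e-01,  8.04380440e-04,
         2.89156826e+01],
       [-9.82773518e-01, -8.26859671e-03, -1.84628931e-01,
         5.94214072e+02],
       [ 1.84629220e-01,  7.34903932e-04, -9.82807973e-01,
         1.49953619e+03],
       [ 0.00000000e+00,  0.00000000e+00,  0.00000000e+00,
         1.00000000e+00]])}
```

View pics/scene0.png

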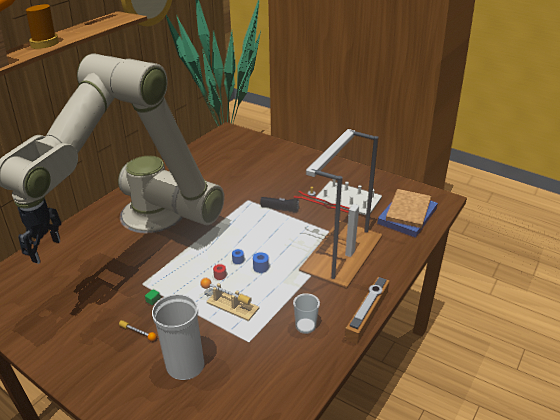

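View pics/top0.png

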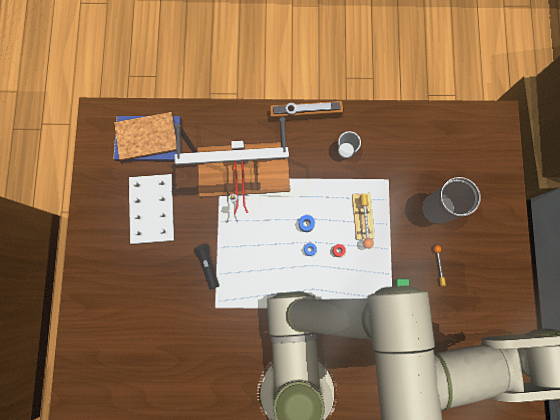

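Top view (t≈0):
- **Rod:** the dip rod lies in the cradle with its ball at about (368,243). A smaller look-alike lies loose at (438,248)–(442,283). I choose the larger one, in the cradle.
- **Sleeve:** blue small (310,249), blue large (306,223), red (339,250). I choose the small blue one.
- **Rack:** the fork is at about (240,190), with the lamp bar across (232,156).

Next, close crops.

Run:
```python
import cv2,numpy as np
t=cv2.imread('pics/top0.png');s=cv2.imread('pics/scene0.png')
a=cv2.resize(t[180:300,285:455],(794,560),interpolation=cv2.INTER_CUBIC)
cv2.imwrite('pics/c1.png',a)
cv2.imwrite('pics/c2.png',cv2.resize(t[130:230,170:310],(784,560),interpolation=cv2.INTER_CUBIC))
cv2.imwrite('pics/c3.png',cv2.resize(s[230:330,190:330],(784,560),interpolation=cv2.INTER_CUBIC))
cv2.imwrite('pics/c4.png',cv2.resize(s[120:290,270:410],(490,595),interpolation=cv2.INTER_CUBIC))
```

```text
(no output)
```

View pics/c1.png

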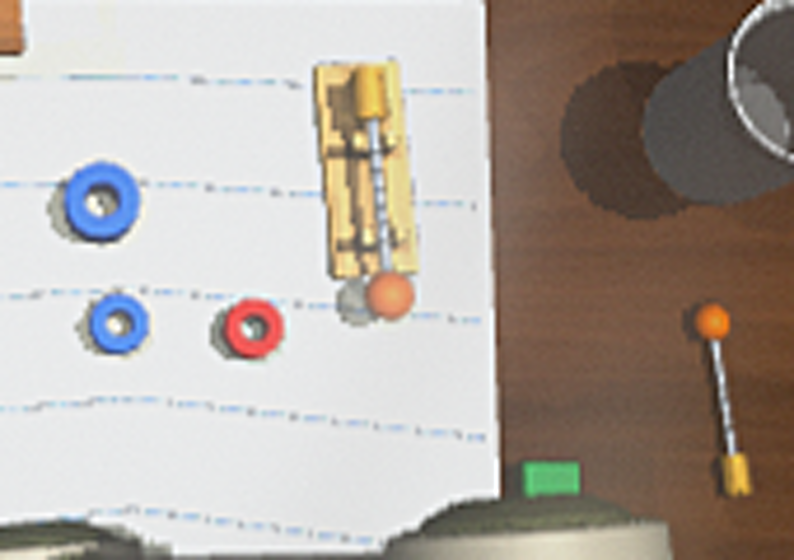

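View pics/c2.png

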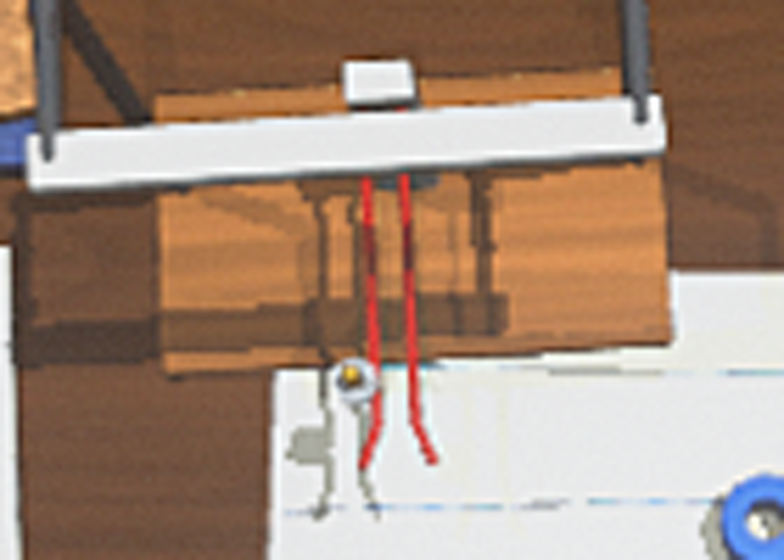

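View pics/c3.png

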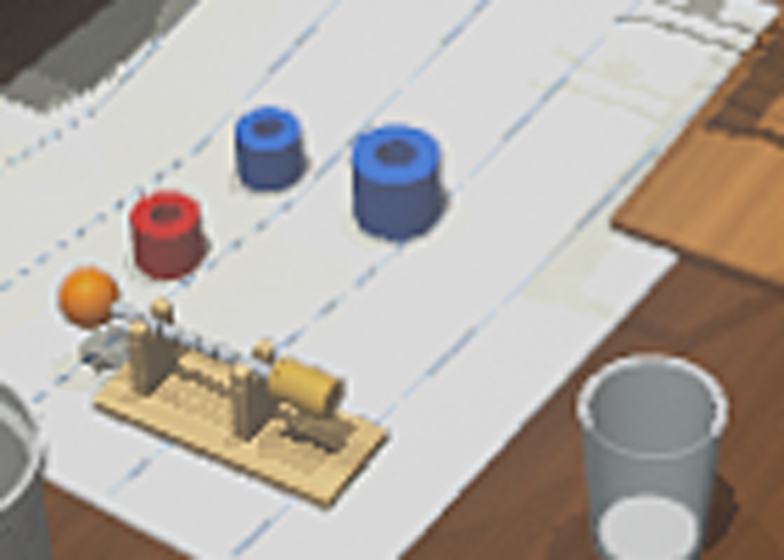

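View pics/c4.png

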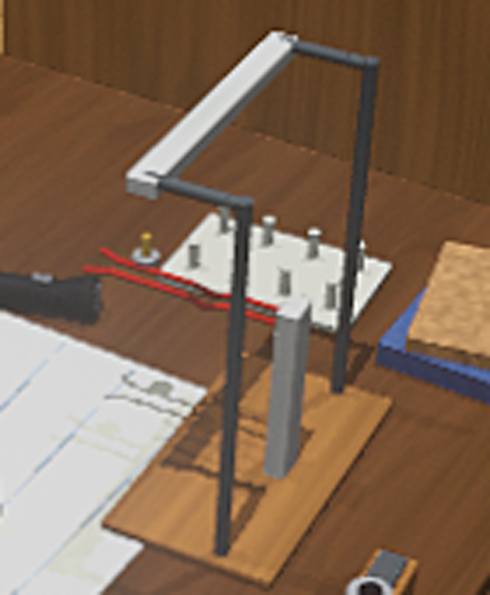

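```bash
cat > h.py <<'E'
import numpy as np,cv2
from rig import get_calibration,snapshot,sense
def ray(n,uv):
    c=get_calibration(n);K=np.array([[c['fx'],0,c['cx']],[0,c['fy'],c['cy']],[0,0,1.]])
    p=cv2.undistortPoints(np.array(uv,float).reshape(-1,1,2),K,np.array([c['k1'],0,0,0]))[:,0]
    V=c['view'];R=V[:3,:3];o=-R.T@V[:3,3]
    d=np.c_[p,np.ones(len(p))]@R
    return o,d/np.linalg.norm(d,axis=1)[:,None]
def onz(n,uv,z):
    o,d=ray(n,uv);return o+d*((z-o[2])/d[:,2])[:,None]
def proj(n,P):
    c=get_calibration(n);V=c['view'];q=np.atleast_2d(P)@V[:3,:3].T+V[:3,3];p=q[:,:2]/q[:,2:]
    r2=(p**2).sum(1,keepdims=True);p=p*(1+c['k1']*r2)
    return p*[c['fx'],c['fy']]+[c['cx'],c['cy']]
def tri(a,b):
    o1,d1=ray('top',a);o2,d2=ray('scene',b);d1=d1[0];d2=d2[0]
    A=np.c_[d1,-d2];t=np.linalg.lstsq(A,o2-o1,rcond=None)[0]
    p,q=o1+t[0]*d1,o2+t[1]*d2;return (p+q)/2,np.linalg.norm(p-q)
def comps(im,lo,hi,amin=15):
    m=cv2.inRange(cv2.cvtColor(im,cv2.COLOR_RGB2HSV),lo,hi)
    n,l,st,c=cv2.connectedComponentsWithStats(m)
    return [(c[i].round(2),st[i]) for i in range(1,n) if st[i][4]>=amin],l
def save(im,name,box=None,k=1):
    if box: x0,y0,x1,y1=box; im=im[y0:y1,x0:x1]
    cv2.imwrite('pics/'+name,cv2.resize(im[:,:,::-1],None,fx=k,fy=k,interpolation=cv2.INTER_CUBIC))
E
python3 - <<'E'
from h import *
T=cv2.imread('pics/top0.png')[:,:,::-1].copy();S=cv2.imread('pics/scene0.png')[:,:,::-1].copy()
for n,im in(('top',T),('scene',S)):
    for nm,lo,hi in(('orange',(5,150,120),(15,255,255)),('blue',(100,120,60),(125,255,255)),('yel',(18,140,90),(27,255,255)),('red',(0,170,80),(4,255,255))):
        print(n,nm,[(c.tolist(),s.tolist()) for c,s in comps(im,lo,hi)[0] if c[1]>150][:12])
E
```

```text
top orange [([94.19, 156.95], [86, 156, 18, 3, 21]), ([272.02, 167.31], [258, 159, 30, 20, 334]), ([209.94, 172.48], [198, 163, 28, 22, 343]), ([82.12, 165.96], [72, 165, 22, 3, 24]), ([230.16, 171.48], [228, 165, 5, 15, 44]), ([238.52, 167.86], [236, 164, 6, 9, 29]), ([246.2, 169.04], [243, 166, 7, 7, 25]), ([252.5, 173.15], [252, 166, 3, 14, 20]), ([247.53, 175.94], [245, 173, 6, 7, 17]), ([284.5, 175.98], [279, 172, 10, 13, 42]), ([437.15, 248.51], [434, 245, 8, 8, 41])]
top blue [([116.32, 152.35], [115, 142, 4, 17, 34]), ([171.48, 155.81], [166, 152, 10, 7, 21]), ([151.1, 157.54], [138, 155, 27, 4, 39]), ([306.2, 222.73], [299, 215, 16, 16, 150]), ([309.81, 249.09], [304, 243, 12, 13, 90])]
top yel [([364.12, 199.65], [362, 195, 6, 10, 52]), ([442.29, 281.4], [440, 277, 6, 9, 45])]
top red [([236.27, 187.86], [236, 179, 2, 16, 22]), ([243.13, 192.07], [242, 179, 3, 28, 30])]
scene orange [([382.2, 209.67], [378, 205, 9, 11, 15]), ([361.82, 252.39], [343, 229, 39, 57, 594]), ([400.35, 237.35], [396, 235, 9, 6, 17]), ([383.33, 245.27], [380, 242, 7, 7, 15]), ([345.72, 254.83], [344, 248, 7, 13, 18]), ([205.5, 283.31], [201, 279, 10, 8, 42]), ([385.67, 284.67], [383, 280, 7, 10, 15]), ([367.1, 315.31], [356, 295, 25, 38, 93]), ([350.31, 324.97], [346, 315, 9, 17, 39]), ([70.58, 337.26], [66, 334, 10, 8, 19]), ([140.0, 352.15], [133, 347, 14, 12, 20]), ([269.52, 383.88], [248, 364, 42, 44, 143])]
scene blue [([429.43, 208.8], [425, 201, 12, 19, 49]), ([384.1, 212.97], [378, 205, 12, 15, 39]), ([406.9, 226.26], [393, 223, 26, 8, 39]), ([237.17, 253.02], [232, 249, 11, 8, 60]), ([260.07, 257.57], [253, 253, 15, 10, 106])]
scene yel [([243.52, 297.62], [238, 295, 12, 7, 42]), ([122.86, 323.53], [119, 320, 10, 9, 51]), ([151.0, 334.5], [149, 333, 5, 4, 16])]
scene red [([303.6, 193.47], [299, 191, 11, 6, 15]), ([308.56, 199.51], [294, 196, 30, 9, 39]), ([218.87, 267.37], [214, 265, 11, 6, 30])]
```

Run:
```python
from h import *
T=cv2.imread('pics/top0.png')[:,:,::-1].copy();S=cv2.imread('pics/scene0.png')[:,:,::-1].copy()
def circ(im,box):
    x0,y0,x1,y1=box;c=im[y0:y1,x0:x1].astype(int)
    m=((c[...,0]-c[...,2]>80)&(c[...,0]-c[...,1]>25)).astype(np.uint8)
    cn=max(cv2.findContours(m,0,2)[0],key=cv2.contourArea)
    (x,y),r=cv2.minEnclosingCircle(cn);mm=cv2.moments(m,True)
    return [x+x0,y+y0,r],[mm['m10']/mm['m00']+x0,mm['m01']/mm['m00']+y0],m.sum()
a=circ(T,(360,236,377,252));b=circ(S,(195,273,215,293));print(a,b)
print('ball tri',tri(a[1],b[1]),'onz50',onz('top',a[1],50),onz('scene',b[1],50))
print('weight tri',tri([364.12,199.65],[243.52,297.62]),onz('top',[364.12,199.65],55))
for n,t,s in(('small',[309.81,249.09],[237.17,253.02]),('big',[306.2,222.73],[260.07,257.57])): print(n,tri(t,s),onz('top',t,36),onz('scene',s,36))
# bars: red pixels in top
c=T.astype(int);m=(c[...,0]-c[...,1]>60)&(c[...,0]-c[...,2]>60)&(c[...,1]<70);m[:,:225]=0;m[:,255:]=0;m[:160]=0;m[225:]=0
for y in range(160,216):
    xs=np.where(m[y])[0]
    if len(xs):print(y,xs.tolist(),end=' ')
print()
o=lambda x,y:[(x+.5)/5.6-.5+170,(y+.5)/5.6-.5+130]
print('pin tip',onz('top',o(351,376),210), 'mouth',onz('top',[o(364,466),o(433,462)],180))
print('board corners',onz('top',[o(165,375),o(672,343),o(155,97),o(617,70)],12))
print('lampbar',onz('top',[o(27,137),o(660,96),o(30,190),o(664,147)],380))
```

```text
([368.0, 243.0, 4.472236156463623], [367.7323943661972, 242.29577464788733], np.uint64(71)) ([205.27966117858887, 282.3474578857422, 4.908994197845459], [205.26027397260273, 282.0821917808219], np.uint64(73))
ball tri (array([ 454.35677461, -219.56492614,   54.06276778]), np.float64(0.42837540882088915)) onz50 [[ 454.90526615 -220.08803283   50.        ]] [[ 451.05160671 -216.55047516   50.        ]]
weight tri (array([ 590.03283175, -210.42257225,   56.35496692]), np.float64(0.611394610804626)) [[ 590.0530796  -210.83923826   55.        ]]
small (array([433.81291585, -38.80904958,  31.98008381]), np.float64(0.8501235239929649)) [[433.16567553 -38.90398726  36.        ]] [[437.2398512  -42.22320373  36.        ]]
big (array([516.57734056, -26.74182294,  42.94585771]), np.float64(1.2366076261930896)) [[517.04699285 -27.41205835  36.        ]] [[512.08696274 -19.74851705  36.        ]]
161 [241, 242] 162 [234, 235, 236, 241, 242] 163 [235, 236, 241, 242] 164 [234, 235, 241, 242] 165 [235, 242] 166 [235, 242] 167 [235, 242] 168 [235, 242] 169 [235, 242] 170 [235, 242] 171 [235, 242] 172
[... 344 characters left out ...]
3] 194 [236, 237, 243, 244] 195 [243] 196 [243] 197 [243] 198 [243] 199 [243] 200 [243] 201 [243] 202 [243] 205 [237] 206 [244] 207 [236] 208 [236, 245] 210 [235, 246] 211 [235] 212 [234] 213 [234] 
pin tip [[566.65462584 191.05536646 210.        ]] mouth [[524.84198937 186.38637544 180.        ]
 [527.23835971 150.63600307 180.        ]]
board corners [[603.78362533 322.52792775  12.        ]
 [625.38099454  26.3069769   12.        ]
 [772.27692226 335.41134124  12.        ]
 [791.48216018  60.39107773  12.        ]]
lampbar [[643.87343157 321.84271372 380.        ]
 [665.82745048  34.13955251 380.        ]
 [619.04997283 319.24366947 380.        ]
 [641.76471892  32.12224911 380.        ]]
```

```bash
python3 -m handwheel '[{"travel":[0,-0.041,0],"roll":6.15},{"travel":[0,-0.041,0],"roll":6.15},{"travel":[-0.0298,-0.0116,0.024],"roll":0},{"travel":[-0.0298,-0.0116,0.024],"roll":0},{"travel":[-0.0298,-0.0116,0.024],"roll":0},{"travel":[-0.0298,-0.0116,0.024],"roll":0},{"travel":[-0.0298,-0.0116,0.024],"roll":0},{"travel":[-0.0298,-0.0116,0.024],"roll":0},{"travel":[-0.0298,-0.0116,0.024],"roll":0},{"travel":[-0.0298,-0.0116,0.024],"roll":0},{"travel":[-0.0298,-0.0116,0.024],"roll":0},{"travel":[-0.0298,-0.0116,0.024],"roll":0},{"travel":[-0.0298,-0.0116,0.024],"roll":0},{"travel":[-0.0298,-0.0116,0.024],"roll":0},{"travel":[-0.0298,-0.0116,0.024],"roll":0},{"travel":[-0.0298,-0.0116,0.024],"roll":0},{"travel":[-0.0298,-0.0116,0.024],"roll":0},{"travel":[-0.0298,-0.0116,0.024],"roll":0},{"travel":[-0.0298,-0.0116,0.024],"roll":0},{"travel":[-0.0298,-0.0116,0.024],"roll":0}]'; python3 -c "
from rig import *;s=sense();print(s['t'],s['joint_positions'].round(2),s['tcp_pos'].round(1),s['tcp_rot'].round(2))"
```

```text
t: 1.77
tcp_pos: [547.9, 43.9, 500.4]
tcp_rot: [-90.0, 0.0, -85.5]
wrist_force: [1.1, -1.6, 1.5]
opening: 1.002
1.7667 [ -7.76  22.47  26.32  -0.   131.22  77.75] [547.9  43.9 500.4] [-90.02   0.   -85.51]
```

```bash
python3 -m handwheel '[{"travel":[0,0,0.041],"roll":0},{"travel":[0,0,0.041],"roll":0},{"travel":[0,0,0.041],"roll":0},{"travel":[0,0,0.041],"roll":0},{"travel":[0,0,0.041],"roll":0},{"travel":[0,0,0.041],"roll":0},{"travel":[0,0,0.041],"roll":0}]'; python3 -c "
from rig import *;s=sense();print(s['t'],s['joint_positions'].round(2),s['tcp_pos'].round(1),s['tcp_rot'].round(2))"
```

```text
t: 2.35
tcp_pos: [714.3, 55.1, 397.6]
tcp_rot: [-85.3, 0.0, -85.5]
wrist_force: [-0.2, -0.4, 0.7]
opening: 0.999
2.35 [ -5.35  39.62  12.78   0.98 122.92  80.73] [714.3  55.1 397.6] [-8.526e+01  1.000e-02 -8.552e+01]
```

```bash
python3 -m handwheel '[{"travel":[0,-0.028,-0.03],"roll":0},{"travel":[0,-0.028,-0.03],"roll":0},{"travel":[0,-0.028,-0.03],"roll":0},{"travel":[0,-0.028,-0.03],"roll":0},{"travel":[0,-0.028,-0.02],"roll":0},{"travel":[0,-0.028,0.028],"roll":0},{"travel":[0,-0.028,0.028],"roll":0},{"travel":[0,-0.028,0.028],"roll":0},{"travel":[0,-0.028,0.028],"roll":0},{"travel":[0,-0.028,0.028],"roll":0},{"travel":[0,-0.028,0.028],"roll":0}]'; python3 -c "
from rig import *;s=sense();print(s['t'],s['joint_positions'].round(2),s['tcp_pos'].round(1),s['tcp_rot'].round(2))"
```

```text
t: 3.27
tcp_pos: [587.3, 45.4, 555.4]
tcp_rot: [-79.4, -0.0, -85.5]
wrist_force: [-0.4, 0.6, 0.9]
opening: 1.006
3.2667 [ -8.19  25.15  12.68   3.05 131.8   79.56] [587.3  45.4 555.4] [-7.942e+01 -4.000e-02 -8.552e+01]
```

The documented "approached as far as the arm can" behaviour at the reach limit leans the tool the way I need: 10.6° so far. I'll keep pushing at the limit, high and clear of everything.

```bash
python3 -m handwheel '[{"travel":[0,-0.029,0.029],"roll":0},{"travel":[0,-0.029,0.029],"roll":0},{"travel":[0,-0.029,0.029],"roll":0},{"travel":[0,-0.029,0.029],"roll":0},{"travel":[0,-0.029,0.029],"roll":0},{"travel":[0,-0.029,0.029],"roll":0},{"travel":[0,-0.029,0.029],"roll":0},{"travel":[0,-0.029,0.029],"roll":0},{"travel":[0,-0.029,0.029],"roll":0},{"travel":[0,-0.029,0.029],"roll":0}]'; python3 -c "
from rig import *;s=sense();print(s['t'],s['joint_positions'].round(2),s['tcp_pos'].round(1),s['tcp_rot'].round(2))"
```

```text
t: 4.1
tcp_pos: [582.2, 45.2, 610.2]
tcp_rot: [-68.4, -0.0, -85.5]
wrist_force: [-0.4, -0.8, 0.4]
opening: 1.002
4.1 [ -9.69  20.5   12.73   6.33 125.6   80.48] [582.2  45.2 610.2] [-6.841e+01 -3.000e-02 -8.553e+01]
```

```bash
python3 -m handwheel '[{"travel":[0,-0.025,0.033],"roll":0},{"travel":[0,-0.025,0.033],"roll":0},{"travel":[0,-0.025,0.033],"roll":0},{"travel":[0,-0.025,0.033],"roll":0},{"travel":[0,-0.025,0.033],"roll":0},{"travel":[0,-0.025,0.033],"roll":0},{"travel":[0,-0.025,0.033],"roll":0},{"travel":[0,-0.025,0.033],"roll":0},{"travel":[0,-0.025,0.033],"roll":0},{"travel":[0,-0.025,0.033],"roll":0},{"travel":[0,-0.025,0.033],"roll":0},{"travel":[0,-0.025,0.033],"roll":0}]'; python3 -c "
from rig import *;s=sense();print(s['t'],s['joint_positions'].round(2),s['tcp_pos'].round(1),s['tcp_rot'].round(2))"
```

```text
t: 5.1
tcp_pos: [574.1, 44.8, 685.2]
tcp_rot: [-53.9, -0.0, -85.5]
wrist_force: [-0.0, -1.0, 0.8]
opening: 0.996
5.1 [-12.13  15.04  12.74  10.84 116.86  81.39] [574.1  44.8 685.2] [-5.391e+01 -3.000e-02 -8.554e+01]
```

Run:
```python
from h import *
T=cv2.imread('pics/top0.png')[:,:,::-1].copy();S=cv2.imread('pics/scene0.png')[:,:,::-1].copy()
res={}
for n,im,(x0,y0,x1,y1) in(('top',T,(358,233,380,254)),('scene',S,(193,271,220,296))):
    k=8;c=cv2.resize(im[y0:y1,x0:x1],None,fx=k,fy=k,interpolation=cv2.INTER_CUBIC)
    h=cv2.cvtColor(c,cv2.COLOR_RGB2HSV)
    for smin in(90,120,150):
        m=cv2.inRange(h,(3,smin,80),(17,255,255));m=cv2.morphologyEx(m,cv2.MORPH_OPEN,np.ones((17,17)))
        cn=max(cv2.findContours(m,0,1)[0],key=cv2.contourArea);e=cv2.fitEllipse(cn)
        p=[(e[0][0]+.5)/k-.5+x0,(e[0][1]+.5)/k-.5+y0];print(n,smin,np.round(p,2),np.round(np.array(e[1])/k,2))
        res[n,smin]=p
for smin in(90,120,150):
    print(tri(res['top',smin],res['scene',smin]),onz('top',res['top',smin],50),onz('scene',res['scene',smin],50))
```

```text
top 90 [368.1  242.72] [9.36 9.77]
top 120 [368.4 242.7] [7.95 8.72]Traceback (most recent call last):
  File "<stdin>", line 9, in <module>
ValueError: max() iterable argument is empty
```

Run:
```python
from h import *
T=cv2.imread('pics/top0.png')[:,:,::-1].copy();S=cv2.imread('pics/scene0.png')[:,:,::-1].copy()
res={}
for n,im,(x0,y0,x1,y1) in(('top',T,(360,235,378,252)),('scene',S,(196,273,212,292))):
    k=8;c=cv2.resize(im[y0:y1,x0:x1],None,fx=k,fy=k,interpolation=cv2.INTER_CUBIC).astype(int)
    for th in(40,60,80):
        m=((c[...,0]-c[...,2])>th).astype(np.uint8)*255;m=cv2.morphologyEx(m,cv2.MORPH_OPEN,np.ones((25,25)))
        cn=max(cv2.findContours(m,0,1)[0],key=cv2.contourArea);e=cv2.fitEllipse(cn)
        p=[(e[0][0]+.5)/k-.5+x0,(e[0][1]+.5)/k-.5+y0];print(n,th,np.round(p,2),np.round(np.array(e[1])/k,2))
        res[n,th]=p
for th in(40,60,80):
    print(tri(res['top',th],res['scene',th]),onz('top',res['top',th],50),onz('scene',res['scene',th],50))
```

```text
top 40 [368.71 241.54] [ 9.86 14.22]
top 60 [368.29 242.72] [9.23 9.72]
top 80 [368.39 242.74] [8.56 8.94]
scene 40 [205.18 282.43] [10.24 10.7 ]
scene 60 [205.09 282.22] [ 9.57 10.12]
scene 80 [205.07 282.01] [8.73 9.77]
(array([ 456.59001931, -222.34269432,   55.93277553]), np.float64(0.38602820946687744)) [[ 457.31286401 -223.20062132   50.        ]] [[ 451.8595394  -217.87041782   50.        ]]
(array([ 453.63894242, -220.75663382,   53.97593732]), np.float64(1.1516844302780924)) [[ 453.59891867 -221.81086057   50.        ]] [[ 451.00626165 -217.30246523   50.        ]]
(array([ 453.57746041, -220.84075446,   54.84548939]), np.float64(1.423868580416822)) [[ 453.5209694  -222.13346445   50.        ]] [[ 450.37417817 -216.62178865   50.        ]]
```

```bash
cat > kin.py <<'E'
import numpy as np
from scipy.optimize import least_squares
from scipy.spatial.transform import Rotation as Ro
data=[([-85.56,21.84,74.387,0,83.859,-12.335],[158.71,-526.25,208.61],[-89.98,.08,-73.23]),
([-7.76,22.47,26.32,0,131.22,77.75],[547.9,43.9,500.4],[-90.02,0,-85.51]),
([-5.35,39.62,12.78,.98,122.92,80.73],[714.3,55.1,397.6],[-85.26,.01,-85.52]),
([-8.19,25.15,12.68,3.05,131.8,79.56],[587.3,45.4,555.4],[-79.42,-.04,-85.52]),
([-9.69,20.5,12.73,6.33,125.6,80.48],[582.2,45.2,610.2],[-68.41,-.03,-85.53]),
([-12.13,15.04,12.74,10.84,116.86,81.39],[574.1,44.8,685.2],[-53.91,-.03,-85.54])]
R1=lambda ax,a:Ro.from_euler(ax,a,degrees=True)
def fk(q,p):
    a1,h,L1,e,L2,d1,d2,D,s4=p[:9]
    R=R1('z',q[0]);x=np.array([0,0,h])+R.apply([a1,d1,0])
    R=R*R1('y',q[1]);x=x+R.apply([0,0,L1])
    R=R*R1('y',q[2]);x=x+R.apply([e,0,L2])
    R=R*R1('z',s4*q[3]);R=R*R1('y',q[4]);x=x+R.apply([0,d2,D])
    R=R*R1('z',q[5])
    return x,R
# R z-axis = tool y
def res(p,sg):
    out=[]
    for q,x,r in data:
        X,R=fk(q,[*p,sg]);out+=list(X-x);ty=R1('ZYX',[r[2],r[1],r[0]]).apply([0,1,0]) if 0 else Ro.from_euler('xyz',r,degrees=True).apply([0,1,0])
        out+=list(200*(R.apply([0,0,1])-ty))
    return np.array(out)
best=None
for sg in(1,-1):
    for d1,d2 in((0,-117),(-117,0),(0,117),(117,0)):
        s=least_squares(res,[0,350,450,0,450,d1,d2,250],args=(sg,))
        if best is None or s.cost<best[0]:best=(s.cost,[*s.x,sg],s.fun)
P=best[1]
if __name__=='__main__':print(best[0],np.round(P,1));print(best[2].reshape(-1,6).round(1))
E
python3 kin.py
```

```text
0.007747019632153515 [ -0.  130.1 537.1 103.  350.8 117.4   0.  279.7   1. ]
[[-0.   0.  -0.  -0.   0.   0. ]
 [ 0.   0.   0.   0.   0.  -0. ]
 [ 0.   0.   0.   0.   0.   0. ]
 [-0.  -0.  -0.1 -0.   0.  -0. ]
 [ 0.   0.   0.   0.   0.   0. ]
 [-0.  -0.   0.  -0.   0.  -0. ]]
```

```bash
cat >> kin.py <<'E'
q0,x0,r0=data[1]
C=fk(q0,P)[1].inv()*Ro.from_euler('xyz',r0,degrees=True)
LO=np.array([-178.18,-50.72,12.68,-81.47,9.98,-165.26]);HI=np.array([178.18,133.34,142.11,261.47,163.14,165.26])
def ik(x,rot,q0=(-10,15,60,8,100,80)):
    T=Ro.from_euler('xyz',rot,degrees=True)
    def f(q):
        X,R=fk(q,P);return np.r_[X-x,200*((T.inv()*(R*C)).as_rotvec())]
    s=least_squares(f,np.clip(q0,LO+.5,HI-.5),bounds=(LO,HI));return s.x,np.linalg.norm(s.fun)
E
python3 - <<'E'
from kin import *
rot=[-53.91,0,-85.54]
for nm,x in(('pre',[406,-224,114]),('grasp',[465,-219.6,33]),('lift',[465,-220,250]),('mouth',[500,155,240]),('seat',[655,180,180]),('sleeve',[445,-38,15]),('pin',[575,190,200]),('slp',[400,-40,120])):
    q,e=ik(x,rot);print(nm,q.round(1),round(e,2))
E
```

```text
pre [-64.7  13.7 118.6  50.3  45.7 -14.9] 0.0
grasp [-55.7  27.5 118.1  67.2  33.7 -27.8] 0.0
lift [-55.7   5.2  99.6  35.9  60.7  15.8] 0.0
mouth [  4.2   4.2 102.6   0.3  37.1  89.5] 0.0
seat [ 5.7 23.2 87.1 -1.3 33.7 92.1] 0.0
sleeve [-34.6  27.5 134.3 116.2  24.4 -61.6] 0.0
pin [ 8.1 15.3 95.8 -4.  32.9 96.3] 0.0
slp [-41.7   3.7 131.1  56.   30.8  -2. ] 0.0
```

```bash
cat >> h.py <<'E'
from scipy.spatial.transform import Rotation as Ro
def to(target,rows=None):
    s=sense();R=Ro.from_euler('xyz',s['tcp_rot'],degrees=True);d=R.inv().apply(np.array(target)-s['tcp_pos'])
    n=rows or int(np.ceil(np.linalg.norm(d)/41));print('t',round(s['t'],2),'delta tool mm',d.round(1),'rows',n,'per row m',(d/n/1000).round(4));return d
def st():
    s=sense();print('t',round(s['t'],2),s['tcp_pos'].round(1),s['tcp_rot'].round(2),'F',s['wrist_force'].round(1),'M',s['ft_torque'].round(2),'op',round(s['opening']*85,2))
E
python3 - <<'E'
from h import *
st();to([406,-224,114],20)
from kin import *
q=np.array([-12.13,15.04,12.74,10.84,116.86,81.39]);a=np.array([574.1,44.8,685.2]);b=np.array([406,-224,114])
for i in range(1,21):
    n,e=ik(a+(b-a)*i/20,[-53.91,0,-85.54],q);print(i,n.round(0),(np.abs(n-q)).max().round(1),round(e,2));q=n
E
```

```text
t 5.1 [574.1  44.8 685.2] [-5.391e+01 -3.000e-02 -8.554e+01] F [-0.  -1.   0.8] M [0.01 0.28 0.01] op 84.7
t 5.1 delta tool mm [ 254.6  350.7 -488.9] rows 20 per row m [ 0.0127  0.0175 -0.0244]
1 [-14.  10.  26.  12. 109.  78.] 12.9 0.0
2 [-17.   7.  35.  13. 103.  76.] 9.8 0.0
3 [-19.   4.  44.  14.  98.  73.] 8.3 0.0
4 [-21.   2.  51.  15.  94.  70.] 7.3 0.0
5 [-24.  -0.  58.  16.  90.  66.] 6.6 0.0
6 [-27.  -2.  64.  18.  86.  63.] 6.1 0.0
7 [-29.  -3.  69.  19.  83.  59.] 5.7 0.0
8 [-32.  -4.  75.  21.  79.  55.] 5.3 0.0
9 [-35.  -4.  80.  23.  76.  51.] 5.0 0.0
10 [-38.  -5.  84.  24.  73.  46.] 4.7 0.0
11 [-40.  -5.  89.  26.  70.  42.] 4.7 0.0
12 [-43.  -4.  93.  28.  67.  37.] 5.0 0.0
13 [-46.  -3.  97.  30.  65.  32.] 5.3 0.0
14 [-49.  -2. 101.  32.  62.  26.] 5.6 0.0
15 [-52.  -1. 105.  35.  59.  20.] 5.9 0.0
16 [-54.   1. 108.  37.  56.  14.] 6.2 0.0
17 [-57.   4. 111.  40.  54.   7.] 6.6 0.0
18 [-60.   7. 114.  43.  51.   0.] 7.0 0.0
19 [-62.  10. 116.  47.  48.  -7.] 7.4 0.0
20 [-65.  14. 119.  50.  46. -15.] 7.8 0.0
```

```bash
python3 -m handwheel '[{"travel":[0.0127,0.0175,-0.0244],"roll":0},{"travel":[0.0127,0.0175,-0.0244],"roll":0},{"travel":[0.0127,0.0175,-0.0244],"roll":0},{"travel":[0.0127,0.0175,-0.0244],"roll":0},{"travel":[0.0127,0.0175,-0.0244],"roll":0},{"travel":[0.0127,0.0175,-0.0244],"roll":0},{"travel":[0.0127,0.0175,-0.0244],"roll":0},{"travel":[0.0127,0.0175,-0.0244],"roll":0},{"travel":[0.0127,0.0175,-0.0244],"roll":0},{"travel":[0.0127,0.0175,-0.0244],"roll":0},{"travel":[0.0127,0.0175,-0.0244],"roll":0},{"travel":[0.0127,0.0175,-0.0244],"roll":0},{"travel":[0.0127,0.0175,-0.0244],"roll":0},{"travel":[0.0127,0.0175,-0.0244],"roll":0},{"travel":[0.0127,0.0175,-0.0244],"roll":0},{"travel":[0.0127,0.0175,-0.0244],"roll":0},{"travel":[0.0127,0.0175,-0.0244],"roll":0},{"travel":[0.0127,0.0175,-0.0244],"roll":0},{"travel":[0.0127,0.0175,-0.0244],"roll":0}]'
python3 - <<'E'
from h import *
st()
S=snapshot('scene');T=snapshot('top');save(S,'s1.png',(150,180,310,320),5);save(T,'t1.png',(285,170,455,300),4)
to([465.1-29.3,-219.6-2.3,33.4+40.4]);to([465.1,-219.6,33.4])
E
```

```text
t: 6.68
tcp_pos: [415.3, -208.7, 148.5]
tcp_rot: [-54.0, -0.2, -85.6]
wrist_force: [1.0, -0.3, -0.5]
opening: 1.006
t 6.68 [ 415.3 -208.7  148.5] [-54.    -0.16 -85.59] F [ 1.  -0.3 -0.5] M [-0.02  0.27 -0.05] op 85.49
t 6.78 delta tool mm [ 15.3  70.7 -26.1] rows 2 per row m [ 0.0076  0.0353 -0.013 ]
t 6.78 delta tool mm [ 15.3 120.6 -25.9] rows 4 per row m [ 0.0038  0.0302 -0.0065]
```

View pics/s1.png

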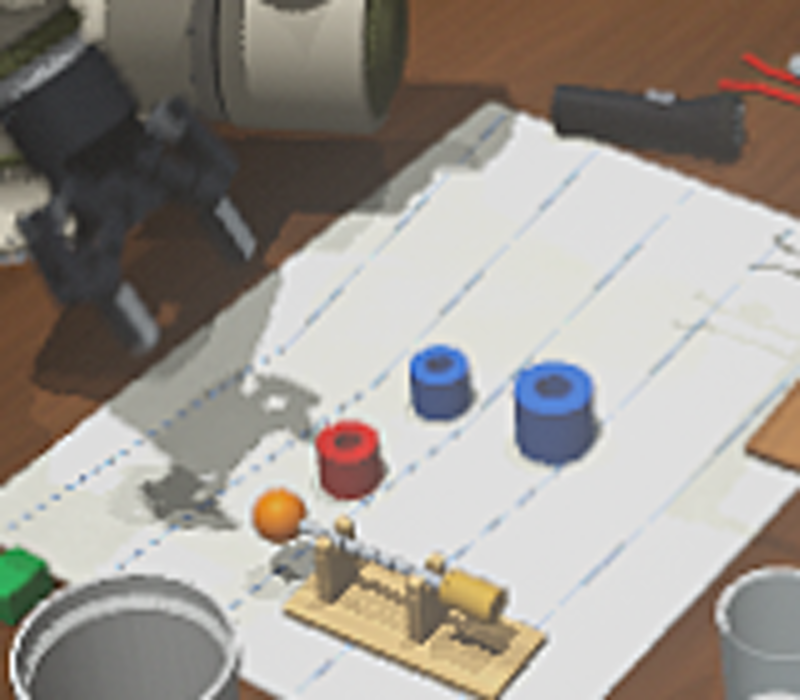

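View pics/t1.png

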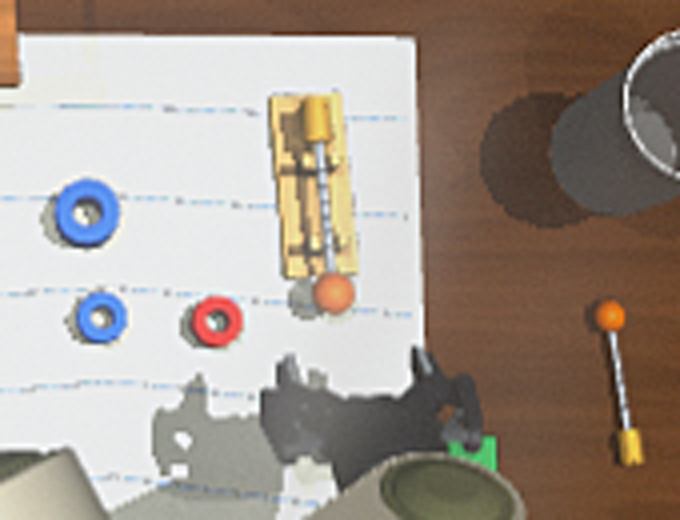

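Run:
```python
from h import *
s=sense();R=Ro.from_euler('xyz',s['tcp_rot'],degrees=True);p=s['tcp_pos'];print(R.as_matrix().round(3))
for dx in(-57,-42.5,0,42.5,57):
    w=p+R.apply([dx,-13,0]);print(dx,w.round(1),'top crop',((proj('top',w)[0]-[285,170]+.5)*4-.5).round(0),'scene crop',((proj('scene',w)[0]-[150,180]+.5)*5-.5).round(0))
b=np.array([453,-220.5,50]);print(((proj('top',b)[0]-[285,170]+.5)*4-.5),((proj('scene',b)[0]-[150,180]+.5)*5-.5))
```

```text
[[ 0.075  0.583  0.809]
 [-0.997  0.047  0.058]
 [-0.004 -0.811  0.585]]
-57 [ 402.7 -152.3  157.2] top crop [265. 348.] scene crop [270. 289.]
-42.5 [ 403.8 -166.7  157.2] top crop [285. 346.] scene crop [255. 302.]
0 [ 407.  -209.1  157. ] top crop [343. 343.] scene crop [212. 342.]
42.5 [ 410.1 -251.5  156.8] top crop [401. 339.] scene crop [168. 383.]
57 [ 411.2 -266.   156.7] top crop [421. 337.] scene crop [153. 397.]
[333.01078497 293.11566209] [276.54832606 517.38592339]
```

Run:
```python
from h import *
st();S=snapshot('scene');T=snapshot('top');
s=sense();R=Ro.from_euler('xyz',s['tcp_rot'],degrees=True);p=s['tcp_pos']
def draw(n,im,box,k,fn):
    x0,y0,x1,y1=box
    c=cv2.resize(im[y0:y1,x0:x1],None,fx=k,fy=k,interpolation=cv2.INTER_CUBIC)
    for dx,dy,col in((-42.5,-13,(255,0,0)),(42.5,-13,(255,0,0)),(0,0,(0,255,0)),(0,-73,(255,255,0)),(0,-160,(255,255,0))):
        q=(proj(n,p+R.apply([dx,dy,0]))[0]-[x0,y0]+.5)*k-.5
        cv2.drawMarker(c,tuple(int(v) for v in q),col,cv2.MARKER_CROSS,14,1)
    cv2.imwrite('pics/'+fn,c[:,:,::-1])
draw('scene',S,(145,180,215,265),8 if 0 else 7,'s2.png');draw('top',T,(335,235,415,300),8,'t2.png')
```

```text
t 6.78 [ 414.5 -208.5  146.4] [-54.19   0.25 -85.72] F [-0.2 -0.4  1.4] M [ 0.02  0.24 -0.02] op 85.07
```

View pics/s2.png

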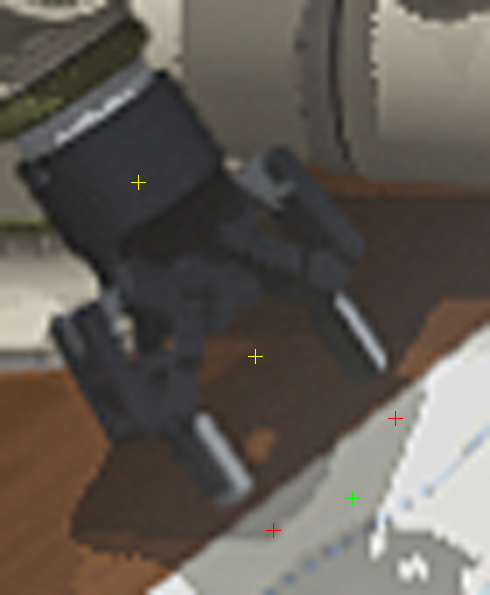

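View pics/t2.png

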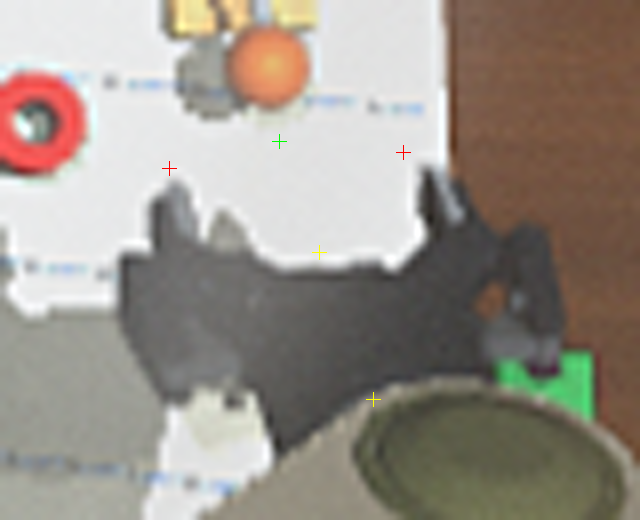

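Run:
```python
from h import *
s=sense();R=Ro.from_euler('xyz',s['tcp_rot'],degrees=True);p=s['tcp_pos']
t=lambda x,y:[(x+.5)/8-.5+335,(y+.5)/8-.5+235]
c=lambda x,y:[(x+.5)/7-.5+145,(y+.5)/7-.5+180]
for a,b in((t(304,174),c(311,432)),(t(184,182),c(380,366)),(t(428,168),c(243,496))):
    P,e=tri(a,b);print(P.round(1),round(e,2),'tool',R.inv().apply(P-p).round(1))
```

```text
[ 401.8 -211.8  181.6] 1.54 tool [  2.6 -34.4   7. ]
[ 399.4 -167.1  186.3] 1.83 tool [-42.1 -37.6  10.6]
[ 404.3 -256.7  179.2] 1.9 tool [ 47.5 -33.    4.8]
```

The finger tips measure about 34 mm behind the TCP when open, not the 13 mm I expected. I'll shut the gripper in the air and measure again before trusting the grasp depth.

```bash
python3 -m handwheel '[{"travel":[0,0,0],"roll":0},{"travel":[0,0,0],"roll":0},{"travel":[0,0,0],"roll":0},{"travel":[0,0,0],"roll":0},{"travel":[0,0,0],"roll":0},{"travel":[0,0,0],"roll":0}]' 1.0 20
python3 - <<'E'
from h import *
st();S=snapshot('scene');T=snapshot('top');
s=sense();R=Ro.from_euler('xyz',s['tcp_rot'],degrees=True);p=s['tcp_pos']
def draw(n,im,box,k,fn):
    x0,y0,x1,y1=box
    c=cv2.resize(im[y0:y1,x0:x1],None,fx=k,fy=k,interpolation=cv2.INTER_CUBIC)
    for dx,dy,col in((0,0,(0,255,0)),(0,-18.7,(255,0,0)),(0,-73,(255,255,0))):
        q=(proj(n,p+R.apply([dx,dy,0]))[0]-[x0,y0]+.5)*k-.5
        cv2.drawMarker(c,tuple(int(v) for v in q),col,cv2.MARKER_CROSS,14,1)
    cv2.imwrite('pics/'+fn,c[:,:,::-1])
draw('scene',S,(145,180,215,265),7,'s3.png');draw('top',T,(335,235,415,300),8,'t3.png')
E
```

```text
t: 7.38
tcp_pos: [416.1, -207.6, 149.4]
tcp_rot: [-54.0, -0.1, -85.5]
wrist_force: [-0.3, 0.9, -0.9]
opening: 0.143
t 7.38 [ 416.1 -207.6  149.4] [-5.403e+01 -6.000e-02 -8.549e+01] F [-0.3  0.9 -0.9] M [-0.03  0.32  0.02] op 12.18
```

View pics/s3.png

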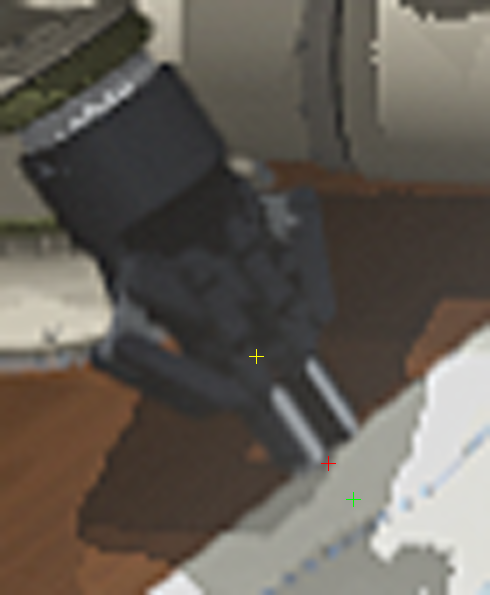

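View pics/t3.png

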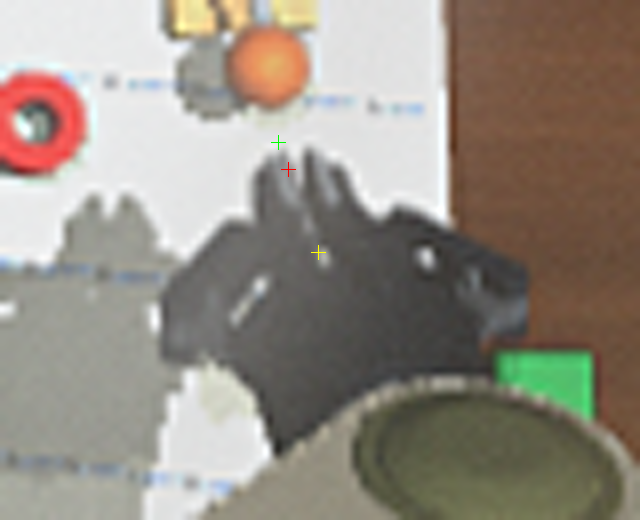

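Run:
```python
from h import *
s=sense();R=Ro.from_euler('xyz',s['tcp_rot'],degrees=True);p=s['tcp_pos'];print(p,s['joint_positions'])
t=lambda x,y:[(x+.5)/8-.5+335,(y+.5)/8-.5+235]
c=lambda x,y:[(x+.5)/7-.5+145,(y+.5)/7-.5+180]
P,e=tri(t(297,152),c(338,447));print(P.round(1),round(e,2),'tool',R.inv().apply(P-p).round(1))
from kin import fk,P as PP
print(fk(s['joint_positions'],PP)[0])
```

```text
[ 415.99822268 -207.69897395  149.16721244] [-61.67438497   9.07659484 115.7770309   45.46485038  48.87849027
  -5.14689037]
[ 411.3 -209.2  176. ] 2.05 tool [  1.1 -24.6  11.8]
[ 416.05059708 -207.74249595  149.18456504]
```

Run:
```python
from h import *
t=lambda x,y:[(x+.5)/5.6-.5+170,(y+.5)/5.6-.5+130]
c=lambda x,y:[(x+.5)/3.5-.5+270,(y+.5)/3.5-.5+120]
print('pin tip',tri(t(351,376),c(147,235)))
print('flange',tri(t(352,380),c(146,256)))
print('mouth L',tri(t(364,466),c(104,250)),'mouth R',tri(t(433,462),c(87,268)))
print('lamp corner right-front top',tri(t(660,147),c(128,178)), 'left rear top',tri(t(27,137),c(296,38)),'left front',tri(t(30,188),c(272,33)))
```

```text
pin tip (array([568.31365191, 192.32969333, 209.40726919]), np.float64(3.831346589356597))
flange (array([569.20554099, 193.35233374, 186.44477873]), np.float64(0.5140851116271202))
mouth L (array([525.85327478, 187.20426595, 180.56027936]), np.float64(2.7644850335334024)) mouth R (array([528.7260206 , 151.86692793, 180.96964293]), np.float64(4.137912309366025))
lamp corner right-front top (array([643.05066893,  34.03029791, 375.72986496]), np.float64(0.2744528798624623)) left rear top (array([644.34964706, 322.23604962, 378.76056433]), np.float64(0.3015647694640082)) left front (array([620.82010415, 320.00295208, 378.01649852]), np.float64(0.7553806309072986))
```

Run:
```python
from h import *
print(proj('scene',[[158.7,-526.2,208.6],[158.7,-526.2,221.6],[158.7+12,-526.2-41,221.6],[158.7-12,-526.2+41,221.6],[158.7,-526.2,281],[0,0,0],[0,0,130]]))
print(proj('top',[[158.7,-526.2,208.6]]))
S=cv2.imread('pics/scene0.png')[:,:,::-1];save(S,'s0c.png',(0,180,90,280),6)
```

```text
[[ 49.49210171 261.57362486]
 [ 48.29138821 257.99689814]
 [ 39.09556699 267.62049546]
 [ 57.21891597 248.71621238]
 [ 42.71509681 241.17212853]
 [151.76307903 212.43184695]
 [146.68721856 182.9651732 ]]
[[493.82126472 347.78897475]]
```

View pics/s0c.png

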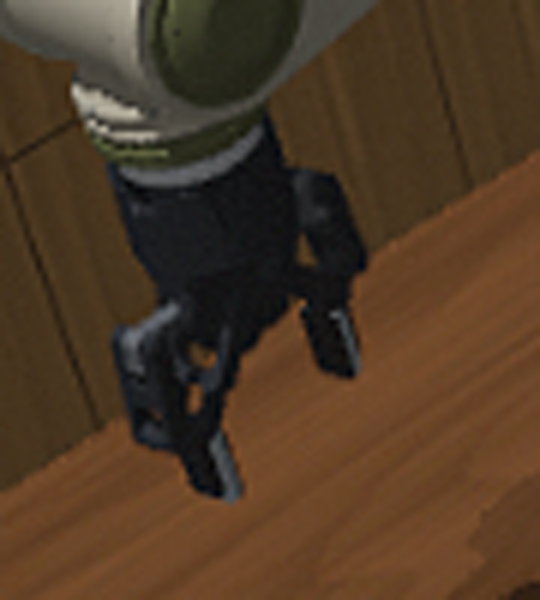

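Run:
```python
from h import *
st();to([445,-221.2,61.4],3)
```

```text
t 7.48 [ 416.  -207.7  149.2] [-5.404e+01 -4.000e-02 -8.550e+01] F [-0.6 -0.9  0.6] M [-0.1   0.28 -0.04] op -0.12
t 7.48 delta tool mm [ 15.7  87.4 -29. ] rows 3 per row m [ 0.0052  0.0291 -0.0097]
```

```bash
python3 -m handwheel '[{"travel":[0.0052,0.0,-0.0097],"roll":0},{"travel":[0.0052,0.0,-0.0097],"roll":0},{"travel":[0.0052,0.022,-0.0097],"roll":0},{"travel":[0,0.022,0],"roll":0},{"travel":[0,0.022,0],"roll":0},{"travel":[0,0.0214,0],"roll":0},{"travel":[0,0,0],"roll":0}]' 0.25
cat >> h.py <<'E'
def look(pre,sb,kb,tb,kt,pts=((0,0),(0,-23),(0,-41))):
    S=snapshot('scene');T=snapshot('top');s=sense();R=Ro.from_euler('xyz',s['tcp_rot'],degrees=True);p=s['tcp_pos']
    for n,im,b,k in(('scene',S,sb,kb),('top',T,tb,kt)):
        x0,y0,x1,y1=b;c=cv2.resize(im[y0:y1,x0:x1],None,fx=k,fy=k,interpolation=cv2.INTER_CUBIC)
        for dx,dy in pts:
            q=(proj(n,p+R.apply([dx,dy,0]))[0]-[x0,y0]+.5)*k-.5
            cv2.drawMarker(c,tuple(int(v) for v in q),(0,255,0),cv2.MARKER_CROSS,10,1)
        cv2.imwrite(f'pics/{pre}_{n}.png',c[:,:,::-1])
E
python3 - <<'E'
from h import *
st();look('a',(160,220,260,320),6,(330,220,410,290),8)
E
```

```text
t: 8.07
tcp_pos: [445.4, -220.4, 58.9]
tcp_rot: [-54.2, 0.2, -85.5]
wrist_force: [0.2, 1.0, -0.1]
opening: 0.752
t 8.07 [ 445.4 -220.4   58.9] [-54.15   0.17 -85.45] F [ 0.2  1.  -0.1] M [-0.04  0.25 -0.01] op 63.92
```

View pics/a_scene.png

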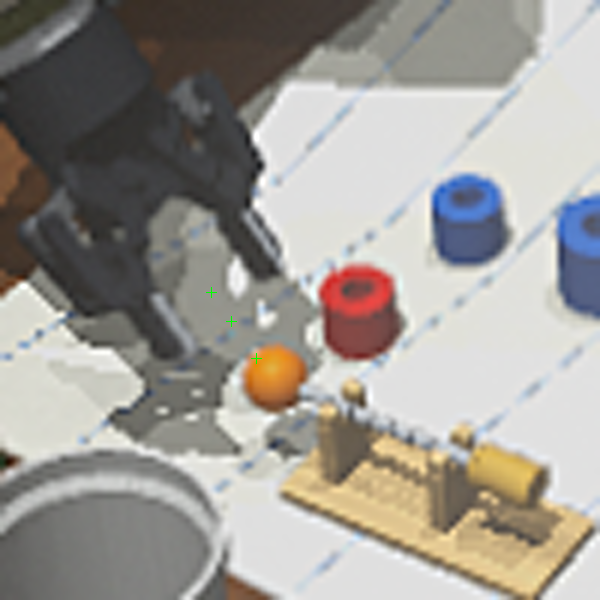

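View pics/a_top.png

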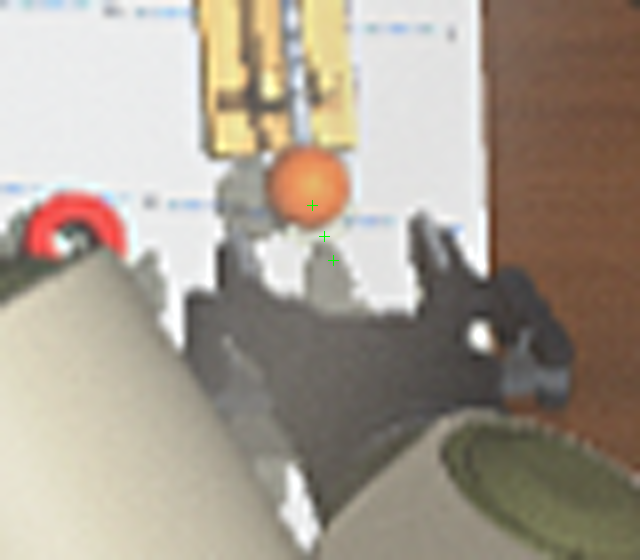

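Run:
```python
from h import *
st();to([477,-219.1,16.8],3)
```

```text
t 8.17 [ 444.8 -220.8   61.1] [-5.407e+01  5.000e-02 -8.546e+01] F [-0.5  0.1 -0.5] M [-0.06  0.28 -0.01] op 63.59
t 8.17 delta tool mm [ 0.9 54.8  0.1] rows 3 per row m [0.0003 0.0183 0.    ]
```

```bash
python3 -m handwheel '[{"travel":[0.0003,0.018,0],"roll":0},{"travel":[0.0003,0.018,0],"roll":0},{"travel":[0.0003,0.018,0],"roll":0},{"travel":[0,0,0],"roll":0}]'
python3 - <<'E'
from h import *
st();look('b',(160,240,260,320),7,(330,220,410,290),8)
E
```

```text
t: 8.5
tcp_pos: [477.0, -219.7, 17.1]
tcp_rot: [-54.0, -0.0, -85.5]
wrist_force: [-0.9, -0.7, 0.2]
opening: 0.748
t 8.5 [ 477.  -219.7   17.1] [-5.403e+01 -1.000e-02 -8.548e+01] F [-0.9 -0.7  0.2] M [-0.02  0.28  0.04] op 63.56
```

View pics/b_scene.png

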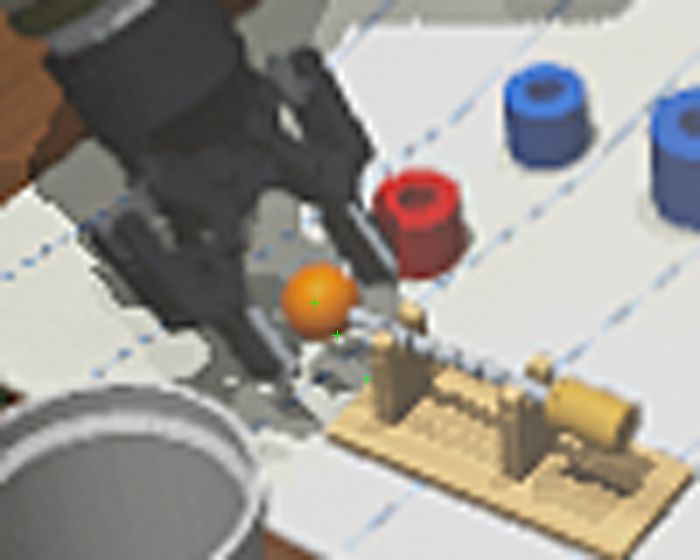

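View pics/b_top.png

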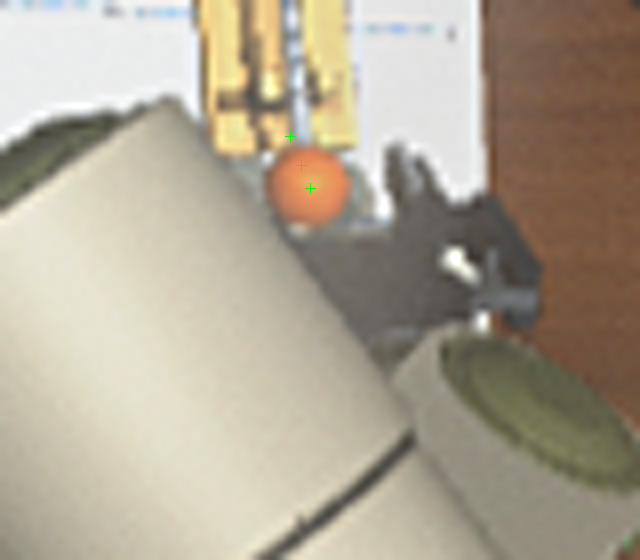

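```bash
python3 -m handwheel '[{"travel":[0,0,0.002],"roll":0},{"travel":[0,0,0],"roll":0},{"travel":[0,0,0],"roll":0},{"travel":[0,0,0],"roll":0},{"travel":[0,0,0],"roll":0}]' 1.0 20; python3 -m handwheel '[{"travel":[0,0,0],"roll":0},{"travel":[0,0,0],"roll":0},{"travel":[0,0,0],"roll":0}]' 1.0 100
python3 - <<'E'
from h import *
st();look('c',(160,240,260,320),7,(330,220,410,290),8)
E
```

```text
t: 9.02
tcp_pos: [478.1, -219.9, 19.3]
tcp_rot: [-54.0, -0.1, -85.5]
wrist_force: [-2.3, -0.8, 4.6]
opening: 0.378
t: 9.27
tcp_pos: [478.2, -219.8, 19.1]
tcp_rot: [-54.0, -0.1, -85.5]
wrist_force: [-4.7, -1.0, 7.2]
opening: 0.353
t 9.27 [ 478.2 -219.8   19.1] [-5.401e+01 -7.000e-02 -8.553e+01] F [-4.7 -1.   7.2] M [-0.04  0.06 -0.08] op 29.98
```

View pics/c_scene.png

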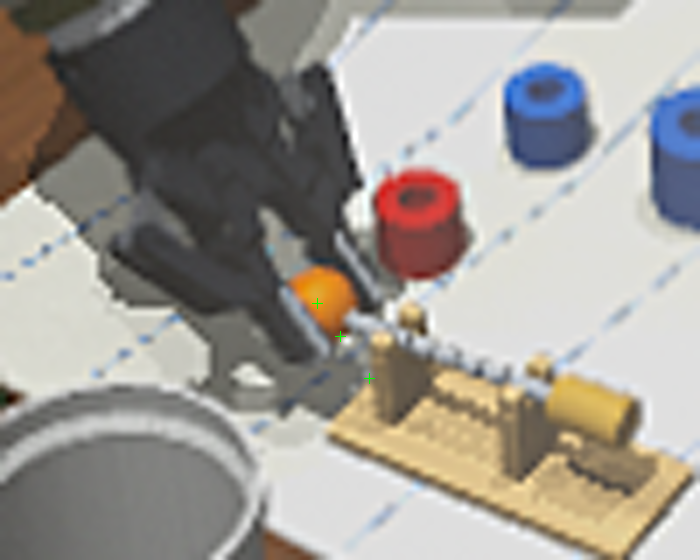

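View pics/c_top.png

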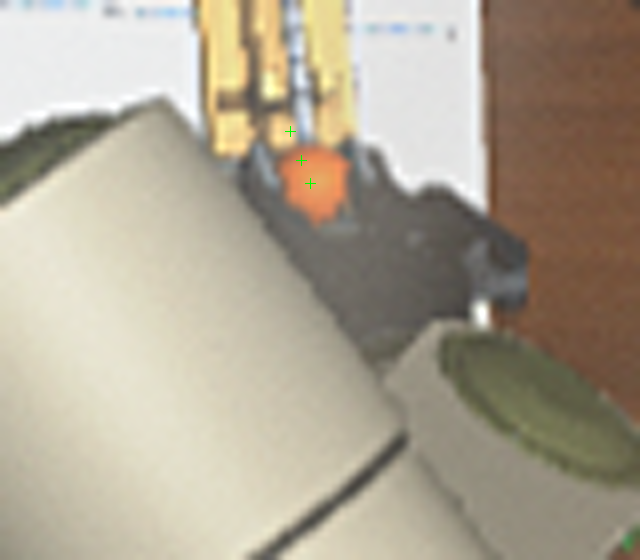

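```bash
python3 -m handwheel '[{"travel":[0,-0.004,0.003],"roll":0},{"travel":[0,-0.004,0.003],"roll":0},{"travel":[0,-0.004,0.003],"roll":0},{"travel":[0,-0.004,0.003],"roll":0},{"travel":[0,0,0],"roll":0}]'
python3 - <<'E'
from h import *
st();look('d',(160,220,260,320),6,(330,220,410,290),8)
E
```

```text
t: 9.78
tcp_pos: [478.4, -219.4, 39.0]
tcp_rot: [-54.0, -0.1, -85.5]
wrist_force: [0.1, -0.2, -2.5]
opening: 0.35
t 9.78 [ 478.4 -219.4   39. ] [-5.405e+01 -6.000e-02 -8.549e+01] F [ 0.1 -0.2 -2.5] M [-0.11  0.72 -0.03] op 29.72
```

View pics/d_scene.png

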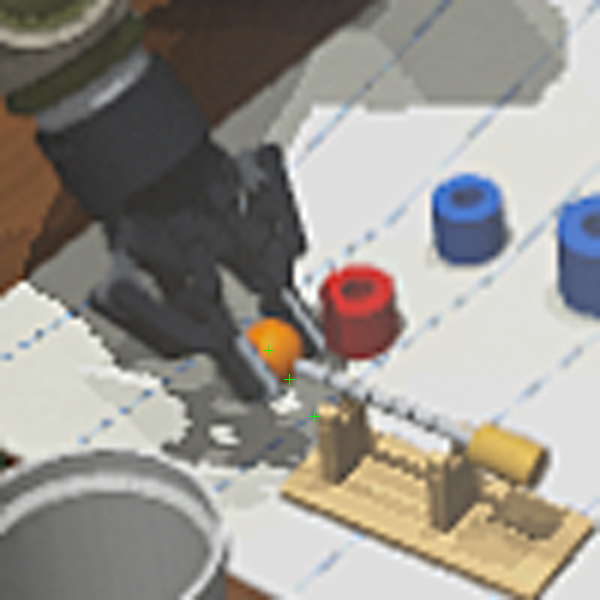

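```bash
python3 -m handwheel '[{"travel":[0,-0.0165,0.0119],"roll":0},{"travel":[0,-0.0165,0.0119],"roll":0},{"travel":[0,-0.0165,0.0119],"roll":0},{"travel":[0,-0.0165,0.0119],"roll":0},{"travel":[0,-0.0165,0.0119],"roll":0},{"travel":[0,-0.0165,0.0119],"roll":0},{"travel":[0,-0.0165,0.0119],"roll":0},{"travel":[0,-0.0165,0.0119],"roll":0},{"travel":[0,-0.0165,0.0119],"roll":0},{"travel":[0,0,0],"roll":0}]'
python3 - <<'E'
from h import *
st();look('e',(160,160,260,300),4,(330,180,430,290),5)
print(sense()['opening'],1-sense()['opening'])
E
```

```text
t: 10.72
tcp_pos: [478.7, -220.1, 224.8]
tcp_rot: [-53.9, -0.3, -85.5]
wrist_force: [0.2, -1.3, -1.6]
opening: 0.358
t 10.72 [ 478.7 -220.1  224.8] [-53.86  -0.28 -85.49] F [ 0.2 -1.3 -1.6] M [-0.08  0.65 -0.03] op 30.42
0.35072449113849097 0.649275508861509
```

View pics/e_scene.png

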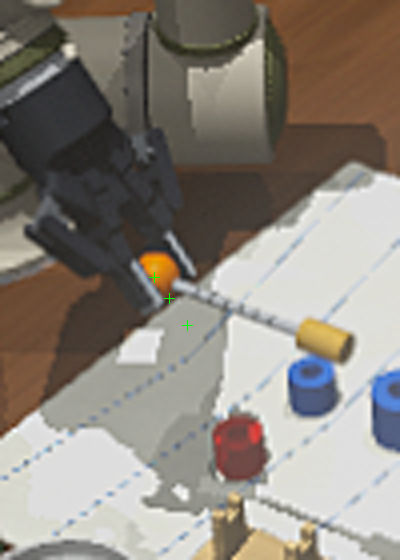

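```bash
Z='{"travel":[0,0,0],"roll":0}'; python3 -m handwheel '[{"travel":[0,0,0],"roll":0},{"travel":[0,0,0],"roll":0},{"travel":[0,0,0],"roll":0}]' 1.0 50;  python3 -m handwheel '[{"travel":[0,0,0],"roll":0},{"travel":[0,0,0],"roll":0},{"travel":[0,0,0],"roll":0},{"travel":[0,0,0],"roll":0}]' 1.0 20
python3 - <<'E'
from h import *
st()
S=snapshot('scene');save(S,'f.png',(160,160,260,300),4);st()
E
```

```text
t: 11.07
tcp_pos: [477.7, -219.1, 220.6]
tcp_rot: [-54.1, 0.1, -85.5]
wrist_force: [0.3, -0.5, -2.2]
opening: 0.353
t: 11.4
tcp_pos: [477.9, -219.4, 221.7]
tcp_rot: [-54.0, -0.0, -85.5]
wrist_force: [0.2, -0.9, -2.3]
opening: 0.351
t 11.4 [ 477.9 -219.4  221.7] [-5.405e+01 -2.000e-02 -8.551e+01] F [ 0.2 -0.9 -2.3] M [-0.05  0.66 -0.03] op 29.8
t 11.45 [ 478.  -219.4  221.7] [-5.404e+01 -3.000e-02 -8.551e+01] F [ 0.7  0.2 -2.1] M [-0.03  0.68  0.01] op 29.78
```

View pics/f.png

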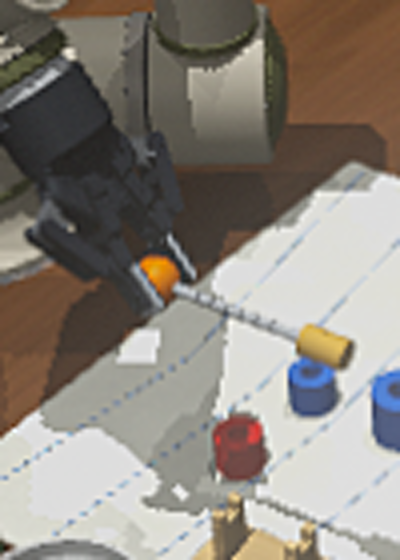

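```bash
for c in 0.66 0.655 0.65; do echo; done; python3 -m handwheel '[{"travel":[0,0,0],"roll":0},{"travel":[0,0,0],"roll":0}]' 0.665 20;python3 -m handwheel '[{"travel":[0,0,0],"roll":0},{"travel":[0,0,0],"roll":0}]' 0.66 20; python3 -m handwheel '[{"travel":[0,0,0],"roll":0},{"travel":[0,0,0],"roll":0}]' 0.656 20
python3 - <<'E'
from h import *
st()
S=snapshot('scene');save(S,'g.png',(160,160,260,300),4);st()
E
```

```text
t: 11.62
tcp_pos: [478.0, -219.4, 221.8]
tcp_rot: [-54.0, -0.0, -85.5]
wrist_force: [0.0, 0.3, -2.7]
opening: 0.349
t: 11.78
tcp_pos: [477.9, -219.4, 221.8]
tcp_rot: [-54.0, -0.0, -85.5]
wrist_force: [0.6, 0.2, -2.0]
opening: 0.357
t: 11.95
tcp_pos: [478.0, -219.4, 221.8]
tcp_rot: [-54.0, -0.0, -85.5]
wrist_force: [0.1, -0.3, -1.7]
opening: 0.35
t 11.95 [ 478.  -219.4  221.8] [-5.404e+01 -4.000e-02 -8.551e+01] F [ 0.1 -0.3 -1.7] M [-0.08  0.69  0.06] op 29.76
t 12.0 [ 477.9 -219.4  221.8] [-5.404e+01 -3.000e-02 -8.551e+01] F [ 0.1 -0.2 -2.7] M [-0.08  0.71 -0.06] op 30.19
```

View pics/g.png

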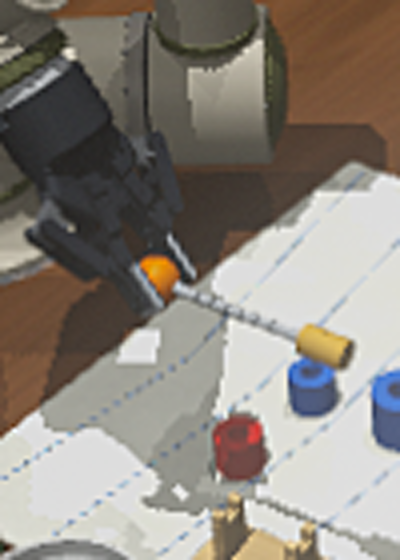

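```bash
python3 -m handwheel '[{"travel":[0,0,0],"roll":0},{"travel":[0,0,0],"roll":0}]' 0.653 >/dev/null;python3 -c "from h import *;st()"; python3 -m handwheel '[{"travel":[0,0,0],"roll":0},{"travel":[0,0,0],"roll":0}]' 0.65 >/dev/null;python3 -c "from h import *;st()"; python3 -m handwheel '[{"travel":[0,0,0],"roll":0},{"travel":[0,0,0],"roll":0}]' 0.647 > /dev/null
python3 - <<'E'
from h import *
st()
S=snapshot('scene');save(S,'g2.png',(160,160,260,300),4);st()
E
```

```text
t 12.17 [ 478.  -219.4  221.8] [-5.404e+01 -3.000e-02 -8.551e+01] F [-0.2 -0.8 -2.3] M [-0.06  0.73  0.02] op 30.22
t 12.33 [ 478.  -219.4  221.8] [-5.404e+01 -3.000e-02 -8.551e+01] F [ 0.1 -0.5 -2.3] M [-0.04  0.69 -0.01] op 30.2
t 12.5 [ 478.  -219.4  221.8] [-5.404e+01 -3.000e-02 -8.551e+01] F [ 0.3  0.5 -2.3] M [-0.05  0.66 -0.03] op 30.73
t 12.55 [ 478.  -219.5  221.8] [-5.404e+01 -4.000e-02 -8.551e+01] F [-0.2 -0.  -3.2] M [-0.03  0.71  0.02] op 30.4
```

View pics/g2.png

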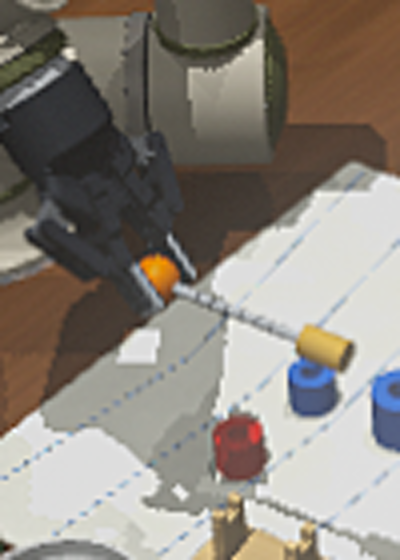

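```bash
python3 -m handwheel '[{"travel":[0,0,0],"roll":0},{"travel":[0,0,0],"roll":0}]' 0.644 >/dev/null;python3 -c "from h import *;st()"; python3 -m handwheel '[{"travel":[0,0,0],"roll":0},{"travel":[0,0,0],"roll":0}]' 0.641 >/dev/null;python3 -c "from h import *;st()"; python3 -m handwheel '[{"travel":[0,0,0],"roll":0},{"travel":[0,0,0],"roll":0}]' 0.638 > /dev/null
python3 - <<'E'
from h import *
st()
S=snapshot('scene');save(S,'g3.png',(160,160,260,300),4);st()
E
```

```text
t 12.72 [ 478.  -219.4  221.8] [-5.404e+01 -4.000e-02 -8.551e+01] F [-0.3  0.8 -2.6] M [-0.01  0.68  0.01] op 30.89
t 12.88 [ 478.  -219.4  221.8] [-5.404e+01 -4.000e-02 -8.551e+01] F [-0.4 -0.2 -2.3] M [-0.06  0.71  0.01] op 31.4
t 13.05 [ 477.9 -219.4  221.8] [-5.404e+01 -3.000e-02 -8.551e+01] F [-0.1  0.8 -2.6] M [-0.03  0.66 -0.  ] op 31.24
t 13.1 [ 478.  -219.4  221.8] [-5.404e+01 -4.000e-02 -8.551e+01] F [-0.1  0.3 -1.3] M [-0.06  0.69 -0.02] op 30.87
```

View pics/g3.png

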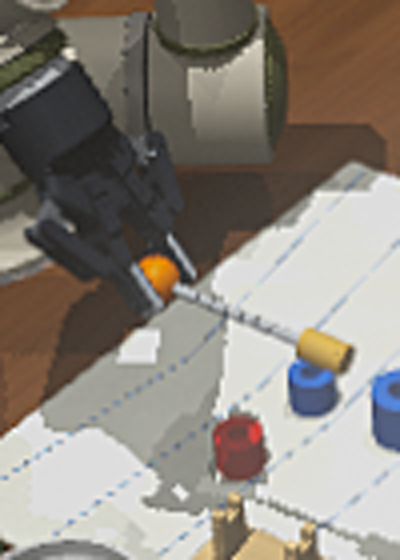

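```bash
python3 -m handwheel '[{"travel":[0,0,0],"roll":0},{"travel":[0,0,0],"roll":0}]' 0.635 >/dev/null;python3 -c "from h import *;st()"; python3 -m handwheel '[{"travel":[0,0,0],"roll":0},{"travel":[0,0,0],"roll":0}]' 0.632 >/dev/null;python3 -c "from h import *;st()"; python3 -m handwheel '[{"travel":[0,0,0],"roll":0},{"travel":[0,0,0],"roll":0}]' 0.629 > /dev/null
python3 - <<'E'
from h import *
st()
S=snapshot('scene');save(S,'g4.png',(160,160,260,300),4);st()
E
```

```text
t 13.27 [ 477.9 -219.4  221.8] [-5.404e+01 -3.000e-02 -8.551e+01] F [ 0.5  0.6 -2.2] M [-0.06  0.68 -0.03] op 31.21
t 13.43 [ 478.  -219.4  221.8] [-5.404e+01 -3.000e-02 -8.551e+01] F [ 0.2 -1.  -2.9] M [-0.07  0.68  0.02] op 31.71
t 13.6 [ 478.  -219.4  221.8] [-5.404e+01 -4.000e-02 -8.551e+01] F [ 0.1  0.  -2. ] M [-0.08  0.7  -0.05] op 31.97
t 13.65 [ 478.  -219.4  221.8] [-5.404e+01 -4.000e-02 -8.551e+01] F [ 0.5  0.3 -2.5] M [-0.06  0.63  0.03] op 31.88
```

View pics/g4.png

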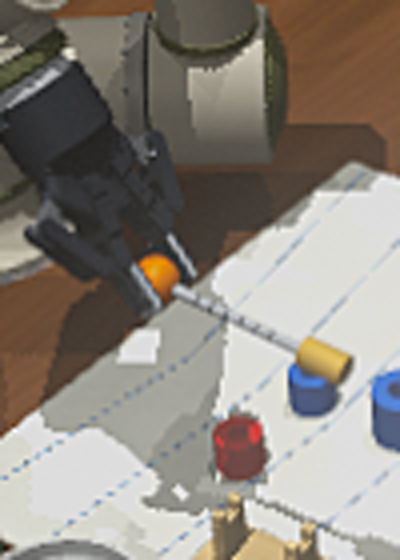

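```bash
python3 -m handwheel '[{"travel":[0,0,0],"roll":0},{"travel":[0,0,0],"roll":0}]' 0.627 >/dev/null;python3 -c "from h import *;st()"; python3 -m handwheel '[{"travel":[0,0,0],"roll":0},{"travel":[0,0,0],"roll":0}]' 0.625 >/dev/null;python3 -c "from h import *;st()"; python3 -m handwheel '[{"travel":[0,0,0],"roll":0},{"travel":[0,0,0],"roll":0}]' 0.623 > /dev/null
python3 - <<'E'
from h import *
st()
S=snapshot('scene');save(S,'g5.png',(160,160,260,300),4);st()
E
```

```text
t 13.82 [ 478.  -219.4  221.9] [-5.403e+01 -4.000e-02 -8.551e+01] F [-0.4  0.1 -2. ] M [-0.04  0.63  0.02] op 31.73
t 13.98 [ 477.9 -219.4  221.8] [-5.404e+01 -3.000e-02 -8.551e+01] F [-1.8 -0.4 -3.3] M [-0.02  0.69  0.  ] op 32.0
t 14.15 [ 477.9 -219.4  221.7] [-5.405e+01 -3.000e-02 -8.551e+01] F [-1.1  0.8 -1.4] M [-0.09  0.66  0.02] op 32.27
t 14.2 [ 477.9 -219.4  221.8] [-5.405e+01 -3.000e-02 -8.551e+01] F [-0.9 -0.3 -1.8] M [-0.07  0.59 -0.01] op 31.98
```

View pics/g5.png

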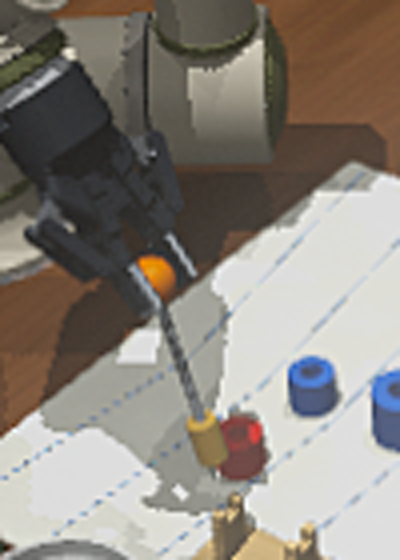

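```bash
python3 -m handwheel '[{"travel":[0,0,0],"roll":0},{"travel":[0,0,0],"roll":0},{"travel":[0,0,0],"roll":0}]' 0.624 > /dev/null
python3 - <<'E'
from h import *
S=snapshot('scene');save(S,'g6.png',(160,160,260,300),3);st()
E
python3 -m handwheel '[{"travel":[0,0,0],"roll":0},{"travel":[0,0,0],"roll":0},{"travel":[0,0,0],"roll":0}]' 0.624 > /dev/null
python3 - <<'E'
from h import *
S=snapshot('scene');save(S,'g7.png',(160,160,260,300),3);st()
a=cv2.imread('pics/g6.png');b=cv2.imread('pics/g7.png');cv2.imwrite('pics/g67.png',np.hstack([a,b]))
E
```

```text
t 14.5 [ 477.9 -219.4  221.8] [-5.404e+01 -4.000e-02 -8.551e+01] F [-0.7 -0.5 -2.7] M [-0.02  0.55 -0.03] op 32.44
t 14.8 [ 477.9 -219.5  221.8] [-5.404e+01 -4.000e-02 -8.551e+01] F [-0.5 -0.6 -2.6] M [-0.08  0.53  0.07] op 32.22
```

View pics/g67.png

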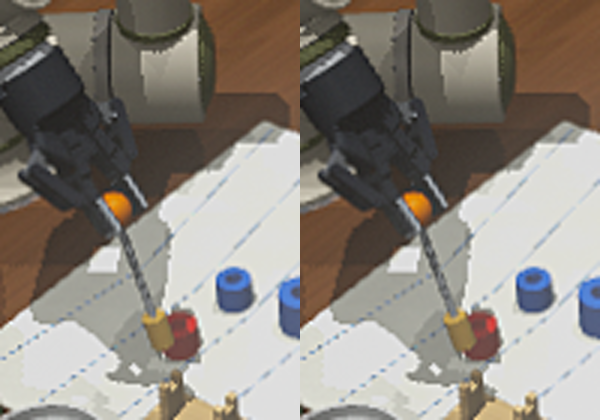

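Run:
```python
from h import *
s=sense();R=Ro.from_euler('xyz',s['tcp_rot'],degrees=True);p=s['tcp_pos']
b=p+R.apply([0,-39,2]);print(b.round(1))
f=lambda P:((proj('scene',P)[0]-[160,160]+.5)*3-.5).round(1)
g=f(b);print('ball',g)
for th in(0,5,10,20,30): 
    d=np.array([np.sin(np.radians(th)),0.078*np.sin(np.radians(th)),-np.cos(np.radians(th))]);print(th,f(b+137.5*d)-g)
```

```text
[ 456.7 -221.1  254.5]
ball [118.3 208.8]
0 [ 13.6 112.6]
5 [ 23.6 116.2]
10 [ 33.5 119. ]
20 [ 52.8 122.1]
30 [ 70.9 121.6]
```

It has swung but stopped about 13° short of plumb, held by friction. I'll ease it a little more.

```bash
python3 -m handwheel '[{"travel":[0,0,0],"roll":0},{"travel":[0,0,0],"roll":0},{"travel":[0,0,0],"roll":0}]' 0.622 > /dev/null
python3 - <<'E'
from h import *
S=snapshot('scene');save(S,'g6.png',(160,160,260,300),3);st()
E
python3 -m handwheel '[{"travel":[0,0,0],"roll":0},{"travel":[0,0,0],"roll":0},{"travel":[0,0,0],"roll":0}]' 0.62 > /dev/null
python3 - <<'E'
from h import *
S=snapshot('scene');save(S,'g7.png',(160,160,260,300),3);st()
a=cv2.imread('pics/g6.png');b=cv2.imread('pics/g7.png');cv2.imwrite('pics/g68.png',np.hstack([a,b]))
E
```

```text
t 15.1 [ 478.  -219.4  221.8] [-5.404e+01 -3.000e-02 -8.551e+01] F [ 0.7  0.4 -2. ] M [-0.01  0.52 -0.01] op 32.39
t 15.4 [ 478.  -219.4  221.8] [-5.404e+01 -3.000e-02 -8.551e+01] F [ 1.2  0.3 -2.2] M [-0.06  0.52 -0.02] op 32.22
```

View pics/g68.png

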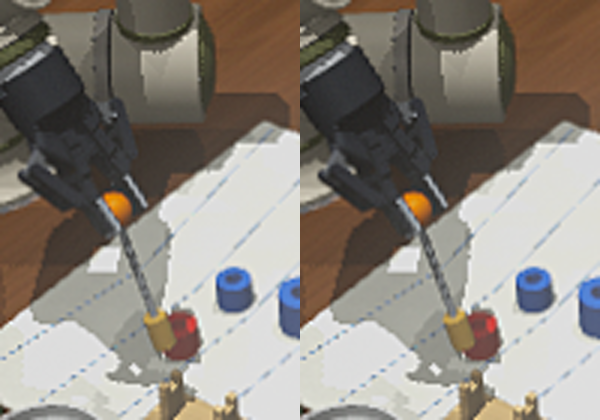

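```bash
cat >> h.py <<'E'
def rodang(x0=120,x1=560,y0=100,y1=330,pic=None):
    S=snapshot('scene')
    h=cv2.cvtColor(S,cv2.COLOR_RGB2HSV)
    def big(lo,hi):
        m=cv2.inRange(h,lo,hi);w=np.zeros_like(m);w[y0:y1,x0:x1]=m[y0:y1,x0:x1]
        n,l,s,c=cv2.connectedComponentsWithStats(w);return (c[1+np.argmax(s[1:,4])],s[1:,4].max()) if n>1 else (None,0)
    o,no=big((5,170,140),(15,255,255));y,ny=big((18,140,60),(27,255,255))
    s=sense();R=Ro.from_euler('xyz',s['tcp_rot'],degrees=True);b=s['tcp_pos']+R.apply([0,-39,2])
    best=min(np.arange(-40,95,.5),key=lambda t:np.linalg.norm(proj('scene',b+137.5*np.array([np.sin(np.radians(t)),.078*np.sin(np.radians(t)),-np.cos(np.radians(t))]))[0]-y))
    print('ball px',np.round(o,1),no,'pred',proj('scene',b)[0].round(1),'weight px',np.round(y,1),ny,'angle',best)
    if pic:save(S,pic[0],pic[1],pic[2])
E
python3 -m handwheel '[{"travel":[0,0,0],"roll":0},{"travel":[0,0,0],"roll":0}]' 0.618 > /dev/null; python3 -c "
from h import *
rodang();st()"
python3 -m handwheel '[{"travel":[0,0,0],"roll":0},{"travel":[0,0,0],"roll":0}]' 0.616 > /dev/null; python3 -c "
from h import *
rodang();st()"
python3 -m handwheel '[{"travel":[0,0,0],"roll":0},{"travel":[0,0,0],"roll":0}]' 0.614 > /dev/null; python3 -c "
from h import *
rodang();st()"
```

```text
ball px [200.5 230.1] 13 pred [199.1 229.3] weight px [511.5 132.7] 6767 angle 94.5
t 15.62 [ 478.  -219.4  221.8] [-5.404e+01 -4.000e-02 -8.551e+01] F [ 1.4 -0.  -2.8] M [-0.08  0.55  0.05] op 32.76
ball px [200.4 230. ] 16 pred [199.1 229.3] weight px [511.5 132.7] 6766 angle 94.5
t 15.83 [ 477.9 -219.4  221.8] [-5.404e+01 -3.000e-02 -8.551e+01] F [-0.1 -0.5 -3. ] M [-0.06  0.59 -0.03] op 32.52
ball px [200.3 230.1] 14 pred [199.1 229.2] weight px [511.5 132.7] 6765 angle 94.5
t 16.05 [ 478.  -219.4  221.8] [-5.404e+01 -3.000e-02 -8.551e+01] F [-0.3  0.1 -2.2] M [-0.05  0.49 -0.04] op 32.84
```

```bash
sed -i 's/x0=120,x1=560,y0=100/x0=120,x1=400,y0=200/' h.py; python3 -c "
from h import *
rodang(pic=('g9.png',(160,160,260,300),4));st()"
```

```text
ball px [200.4 230. ] 16 pred [199.1 229.2] weight px [123.5 323.8] 53 angle -29.5
t 16.1 [ 477.9 -219.4  221.8] [-5.404e+01 -3.000e-02 -8.551e+01] F [-0.9  0.2 -2.8] M [-0.04  0.52 -0.02] op 32.72
```

View pics/g9.png

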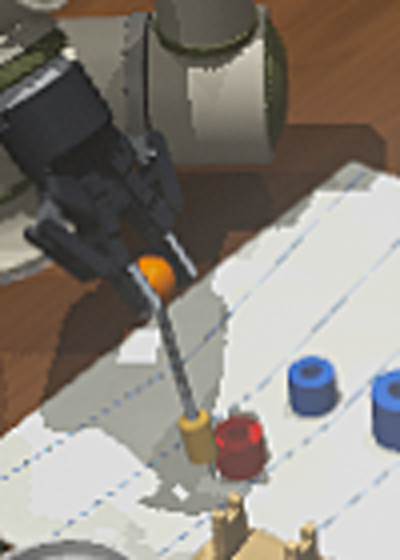

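```bash
sed -i 's/x0=120,x1=400,y0=200/x0=165,x1=400,y0=200/' h.py
python3 -m handwheel '[{"travel":[0,0,0],"roll":0},{"travel":[0,0,0],"roll":0}]' 0.612 > /dev/null; python3 -c "
from h import *
rodang();st()"
python3 -m handwheel '[{"travel":[0,0,0],"roll":0},{"travel":[0,0,0],"roll":0}]' 0.61 > /dev/null; python3 -c "
from h import *
rodang(pic=('g10.png',(160,160,260,300),4));st()"
```

```text
ball px [200.5 229.9] 16 pred [199.1 229.2] weight px [197.5 226.7] 18 angle -40.0
t 16.32 [ 478.  -219.4  221.8] [-5.404e+01 -4.000e-02 -8.551e+01] F [-0.1  0.2 -2. ] M [-0.01  0.49 -0.01] op 32.81
ball px [200.5 230. ] 15 pred [199.1 229.2] weight px [197.5 226.5] 18 angle -40.0
t 16.53 [ 478.  -219.4  221.8] [-5.404e+01 -3.000e-02 -8.551e+01] F [ 0.2  0.2 -2.2] M [-0.1   0.48 -0.01] op 33.24
```

View pics/g10.png

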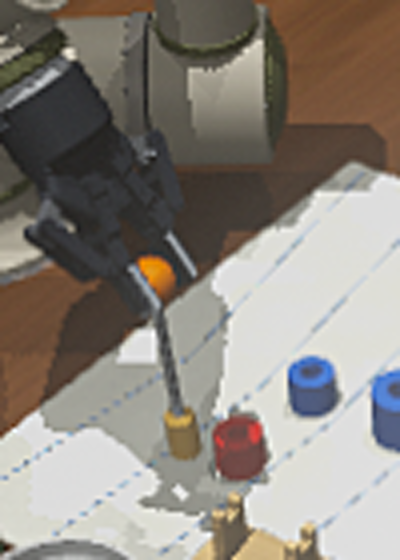

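```bash
python3 -m handwheel '[{"travel":[0,0,0],"roll":0},{"travel":[0,0,0],"roll":0},{"travel":[0,0,0],"roll":0}]' 0.608 > /dev/null; python3 -c "
from h import *
S=snapshot('scene');save(S,'g11.png',(160,160,260,300),4);st()"
```

```text
t 16.83 [ 477.9 -219.4  221.8] [-5.404e+01 -3.000e-02 -8.551e+01] F [ 0.5 -0.4 -1.4] M [-0.04  0.46 -0.03] op 33.47
```

View pics/g11.png

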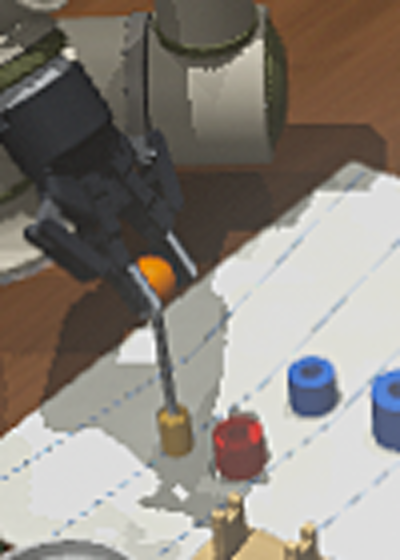

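```bash
python3 -m handwheel '[{"travel":[0,0,0],"roll":0},{"travel":[0,0,0],"roll":0},{"travel":[0,0,0],"roll":0}]' 1.0 100 > /dev/null
python3 - <<'E'
from h import *
st()
S=snapshot('scene');T=snapshot('top');save(S,'g12.png',(160,160,260,300),4)
c=T.astype(int);m=(c[...,0]-c[...,1]>50)&(c[...,0]-c[...,2]>45)&(c[...,1]<90)
k=8;W=cv2.resize(T[160:225,215:270],None,fx=k,fy=k,interpolation=cv2.INTER_CUBIC).astype(int)
a=np.where((W[...,0]-W[...,1]>70)&(W[...,1]<90),W[...,0]-W[...,1],0)
L=[];Rr=[]
for y in range(17*8,46*8,4):
    row=a[y].astype(float);xs=np.arange(len(row))
    for lst,lo,hi in((L,(232-215)*8,(239.5-215)*8),(Rr,(239.5-215)*8,(247-215)*8)):
        w=row[int(lo):int(hi)]
        if w.sum()>500: lst.append([(np.sum(w*xs[int(lo):int(hi)])/w.sum()+.5)/k-.5+215,(y+.5)/k-.5+160])
for lst in(L,Rr):
    P=onz('top',lst,183)[:,:2];A=np.polyfit(P[:,0],P[:,1],1);print(len(P),'y=',A,'yaw',np.degrees(np.arctan(A[0])),'resid',np.std(P[:,1]-np.polyval(A,P[:,0])),'y@644.5',np.polyval(A,644.5),'y@527',np.polyval(A,535))
E
```

```text
t 17.08 [ 478.  -219.4  221.8] [-5.404e+01 -3.000e-02 -8.551e+01] F [ 0.3  0.  -2.4] M [-0.02  0.48 -0.04] op 29.83
44 y= [7.43447447e-02 1.39202725e+02] yaw 4.251818147835209 resid 0.3233023483018734 y@644.5 187.117912480427 y@527 178.97716293327622
55 y= [6.67508224e-02 1.23845964e+02] yaw 3.818875242523716 resid 0.20856797216831693 y@644.5 166.8668687160639 y@527 159.55765365947477
```

View pics/g12.png

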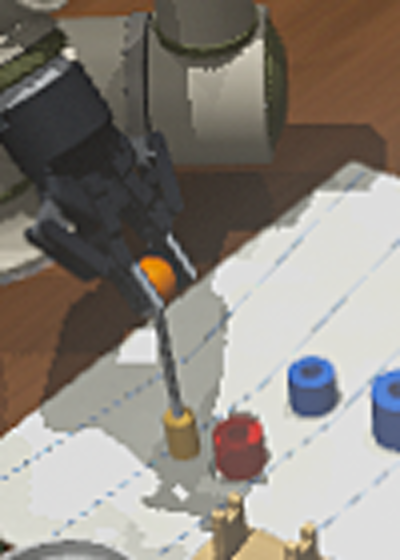

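Run:
```python
from h import *
s=sense();d=to(s['tcp_pos']+np.array([490-453.1,166+220.4,247-252.8]),18)
from kin import *
q=s['joint_positions'];a=s['tcp_pos'].copy()
for i in range(1,19):
    n,e=ik(a+np.array([36.9,386.4,-6])*i/18,s['tcp_rot'],q);
    if i%3==0:print(i,n.round(0),np.abs(n-q).max().round(1),round(e,2))
    q=n
for i in range(1,9):
    n,e=ik(a+np.array([36.9,386.4,-6])+np.array([154,11.2,0])*i/8,s['tcp_rot'],q);print(i,n.round(0),np.abs(n-q).max().round(1),round(e,2));q=n
```

```text
t 17.18 delta tool mm [-382.3   43.9   51. ] rows 18 per row m [-0.0212  0.0024  0.0028]Traceback (most recent call last):
  File "<stdin>", line 4, in <module>
KeyError: 'joint_positions'
```

Run:
```python
from h import *
s=sense();print(s.keys(),s['t'])
from kin import *
q=np.array([-55.7,7,100,36,58,15]);a=s['tcp_pos'].copy();q,e=ik(a,s['tcp_rot'],q)
for i in range(1,19):
    n,e=ik(a+np.array([36.9,386.4,-6])*i/18,s['tcp_rot'],q);
    if i%3==0:print(i,n.round(0),np.abs(n-q).max().round(1),round(e,2))
    q=n
for i in range(1,9):
    n,e=ik(a+np.array([36.9,386.4,-6])+np.array([154,11.2,0])*i/8,s['tcp_rot'],q);print(i,n.round(0),np.abs(n-q).max().round(1),round(e,2));q=n
```

```text
dict_keys(['t', 'joint_positions', 'qd', 'effort', 'tcp_pos', 'tcp_rot', 'wrist_force', 'ft_torque', 'opening']) 17.1833Traceback (most recent call last):
  File "<stdin>", line 4, in <module>
KeyError: 'tcp_pos'
```

Run:
```python
from kin import ik
from h import *
s=sense()
q=s['joint_positions'];a=s['tcp_pos'].copy()
for i in range(1,19):
    n,e=ik(a+np.array([36.9,386.4,-6])*i/18,s['tcp_rot'],q);
    if i%3==0:print(i,n.round(0),np.abs(n-q).max().round(1),round(e,2))
    q=n
for i in range(1,9):
    n,e=ik(a+np.array([36.9,386.4,-6])+np.array([154,11.2,0])*i/8,s['tcp_rot'],q);print(i,n.round(0),np.abs(n-q).max().round(1),round(e,2));q=n
```

```text
3 [-47.   5. 105.  36.  51.  21.] 2.6 0.0
6 [-38.   3. 108.  33.  46.  29.] 3.3 0.0
9 [-27.   2. 109.  28.  41.  41.] 4.4 0.0
12 [-16.   3. 108.  20.  36.  57.] 5.5 0.0
15 [ -5.   5. 106.  10.  34.  75.] 6.1 0.0
18 [  6.   8. 103.  -2.  33.  92.] 5.8 0.0
1 [  6.  10. 100.  -1.  34.  92.] 2.4 0.0
2 [ 6. 11. 98. -1. 35. 92.] 2.4 0.0
3 [ 6. 13. 96. -1. 35. 92.] 2.5 0.0
4 [ 6. 15. 93. -1. 36. 92.] 2.6 0.0
5 [ 6. 17. 90. -1. 37. 92.] 2.7 0.0
6 [ 5. 19. 88. -1. 38. 92.] 2.7 0.0
7 [ 5. 20. 85. -1. 39. 91.] 2.8 0.0
8 [ 5. 22. 82. -1. 40. 91.] 2.9 0.0
```

```bash
python3 -m handwheel '[{"travel":[-0.0106,0.0012,0.0014],"roll":0},{"travel":[-0.0212,0.0024,0.0028],"roll":0},{"travel":[-0.0212,0.0024,0.0028],"roll":0},{"travel":[-0.0212,0.0024,0.0028],"roll":0},{"travel":[-0.0212,0.0024,0.0028],"roll":0},{"travel":[-0.0212,0.0024,0.0028],"roll":0},{"travel":[-0.0212,0.0024,0.0028],"roll":0},{"travel":[-0.0212,0.0024,0.0028],"roll":0},{"travel":[-0.0212,0.0024,0.0028],"roll":0},{"travel":[-0.0212,0.0024,0.0028],"roll":0},{"travel":[-0.0212,0.0024,0.0028],"roll":0},{"travel":[-0.0212,0.0024,0.0028],"roll":0},{"travel":[-0.0212,0.0024,0.0028],"roll":0},{"travel":[-0.0212,0.0024,0.0028],"roll":0},{"travel":[-0.0212,0.0024,0.0028],"roll":0},{"travel":[-0.0212,0.0024,0.0028],"roll":0},{"travel":[-0.0212,0.0024,0.0028],"roll":0},{"travel":[-0.0212,0.0024,0.0028],"roll":0},{"travel":[-0.0106,0.0012,0.0014],"roll":0},{"travel":[0,0,0],"roll":0}]'
python3 - <<'E'
from h import *
st();look('h',(250,110,400,260),4,(195,130,295,230),6,((0,-40),))
E
```

```text
t: 18.85
tcp_pos: [513.3, 168.7, 216.0]
tcp_rot: [-54.1, 0.0, -85.3]
wrist_force: [1.1, -0.4, -2.0]
opening: 0.351
t 18.85 [513.3 168.7 216. ] [-5.406e+01  2.000e-02 -8.533e+01] F [ 1.1 -0.4 -2. ] M [-0.1   0.56 -0.  ] op 29.88
```

View pics/h_scene.png

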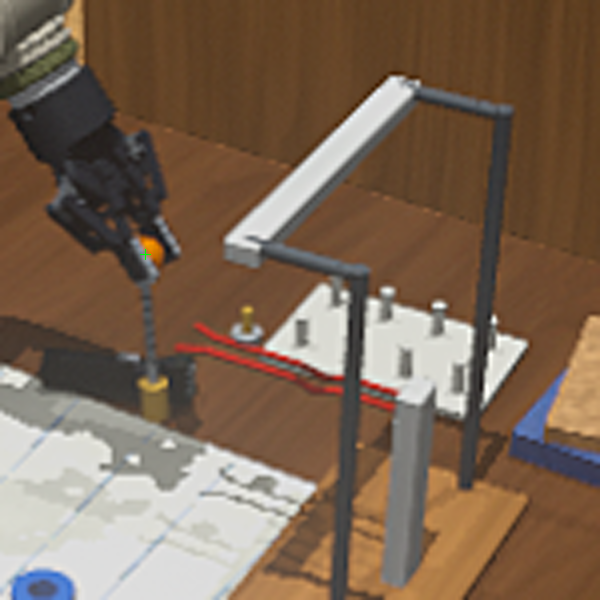

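View pics/h_top.png

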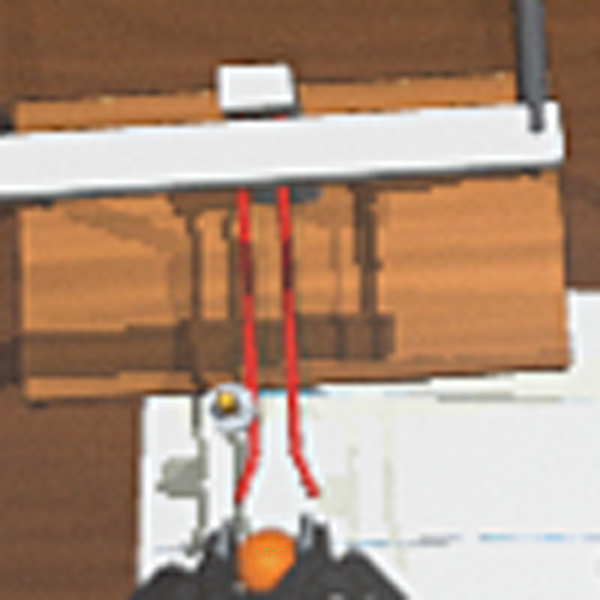

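Run:
```python
from h import *
T=cv2.imread('pics/h_top.png')[:,:,::-1].astype(int)
m=((T[...,0]-T[...,2]>120)&(T[...,0]-T[...,1]>50)&(T[...,0]>150)).astype(np.uint8);m[:505]=0;m[:,:225]=0;m[:,310:]=0
m=cv2.morphologyEx(m,cv2.MORPH_OPEN,np.ones((9,9)));ys,xs=np.nonzero(m);print(xs.min(),xs.max(),ys.min(),ys.max(),xs.mean(),ys.mean())
cx=(xs.min()+xs.max())/2
px=[(xs.mean()+.5)/6-.5+195,(ys.mean()+.5)/6-.5+130]
st();s=sense();R=Ro.from_euler('xyz',s['tcp_rot'],degrees=True)
for z in(240,247): B=onz('top',px,z)[0];print(B.round(1),'tool',R.inv().apply(B-s['tcp_pos']).round(1))
print('scene-ball tri',tri(px,[(152+.5)/4-.5+250,(252+.5)/4-.5+110]))
x=B[0];print('centreline y there',177.0-(644.5-x)*.0705)
```

```text
241 292 533 587 265.492 558.6151111111111
t 18.95 [513.4 166.8 216. ] [-5.408e+01 -1.000e-02 -8.543e+01] F [ 0.8 -0.6 -2. ] M [-0.01  0.41 -0.02] op 29.75
[487.9 167.3 240. ] tool [ -2.5 -34.3  -6.4]
[487.  166.6 247. ] tool [ -1.9 -40.6  -3.1]
scene-ball tri (array([489.51617086, 168.64401307, 248.20190761]), np.float64(6.866479892185115))
centreline y there 165.89417083088088
```

Run:
```python
from h import *
s=sense();to(s['tcp_pos']+np.array([84,5.4,0]),8)
```

```text
t 18.95 delta tool mm [ 1.3 49.4 68.2] rows 8 per row m [0.0002 0.0062 0.0085]
```

```bash
python3 -m handwheel '[{"travel":[0.0002,0.0062,0.0085],"roll":0},{"travel":[0.0002,0.0062,0.0085],"roll":0},{"travel":[0.0002,0.0062,0.0085],"roll":0},{"travel":[0.0002,0.0062,0.0085],"roll":0},{"travel":[0.0002,0.0062,0.0085],"roll":0},{"travel":[0.0002,0.0062,0.0085],"roll":0},{"travel":[0.0002,0.0062,0.0085],"roll":0},{"travel":[0.0002,0.0062,0.0085],"roll":0},{"travel":[0,0,0],"roll":0}]'
python3 - <<'E'
from h import *
st();look('i',(250,110,400,260),4,(195,130,295,230),6,((-1,-40),))
E
```

```text
t: 19.7
tcp_pos: [600.1, 171.1, 216.0]
tcp_rot: [-54.0, -0.0, -85.5]
wrist_force: [-0.3, -0.2, -2.2]
opening: 0.351
t 19.7 [600.1 171.1 216. ] [-5.399e+01 -3.000e-02 -8.554e+01] F [-0.3 -0.2 -2.2] M [0.02 0.47 0.05] op 29.8
```

View pics/i_scene.png

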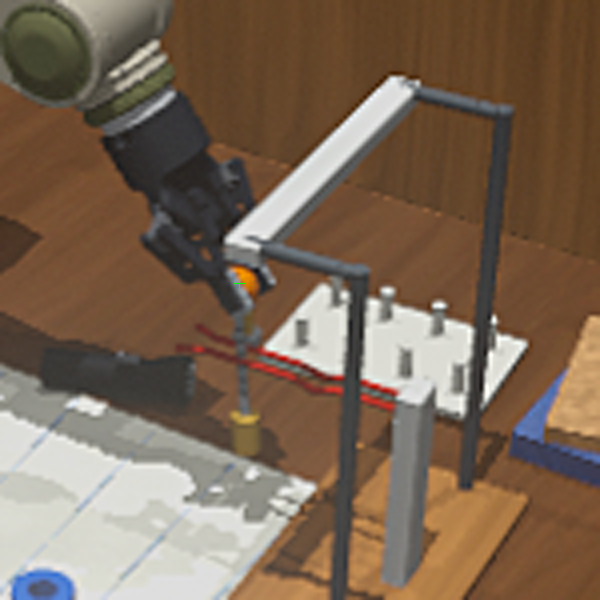

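View pics/i_top.png

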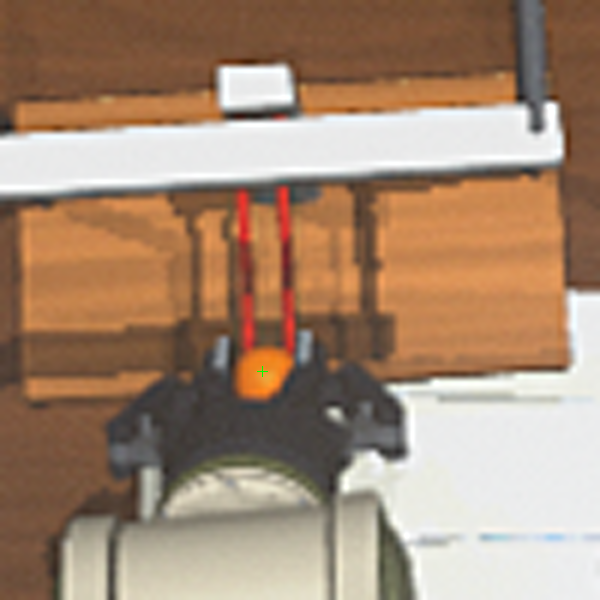

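Run:
```python
from h import *
s=sense();st();to(s['tcp_pos']+np.array([45,5.1,0]),5)
```

```text
t 19.8 [598.1 171.2 215.6] [-5.409e+01 -3.000e-02 -8.551e+01] F [-0.4 -1.7 -1.5] M [-0.02  0.46 -0.03] op 29.76
t 19.8 delta tool mm [-1.6 26.5 36.7] rows 5 per row m [-0.0003  0.0053  0.0073]
```

```bash
python3 -m handwheel '[{"travel":[-0.0016,0,0],"roll":0},{"travel":[0,0.0053,0.0073],"roll":0},{"travel":[0,0.0053,0.0073],"roll":0},{"travel":[0,0.0053,0.0073],"roll":0},{"travel":[0,0.0053,0.0073],"roll":0},{"travel":[0,0.0053,0.0073],"roll":0},{"travel":[0,0,0],"roll":0}]'
python3 - <<'E'
from h import *
st();look('j',(250,110,400,260),4,(195,130,295,230),6,((-1,-40),));st()
E
```

```text
t: 20.38
tcp_pos: [644.7, 176.2, 215.8]
tcp_rot: [-54.0, -0.0, -85.5]
wrist_force: [0.9, 0.1, -1.7]
opening: 0.349
t 20.38 [644.7 176.2 215.8] [-5.400e+01 -4.000e-02 -8.553e+01] F [ 0.9  0.1 -1.7] M [-0.06  0.47 -0.02] op 29.65
t 20.48 [643.1 176.2 215.6] [-5.408e+01 -4.000e-02 -8.552e+01] F [-0.6  0.1 -2.9] M [-0.01  0.46  0.05] op 29.52
```

View pics/j_scene.png

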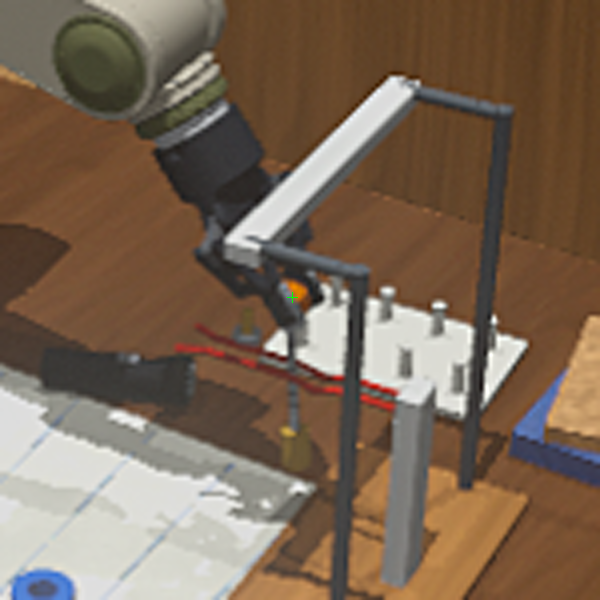

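View pics/j_top.png

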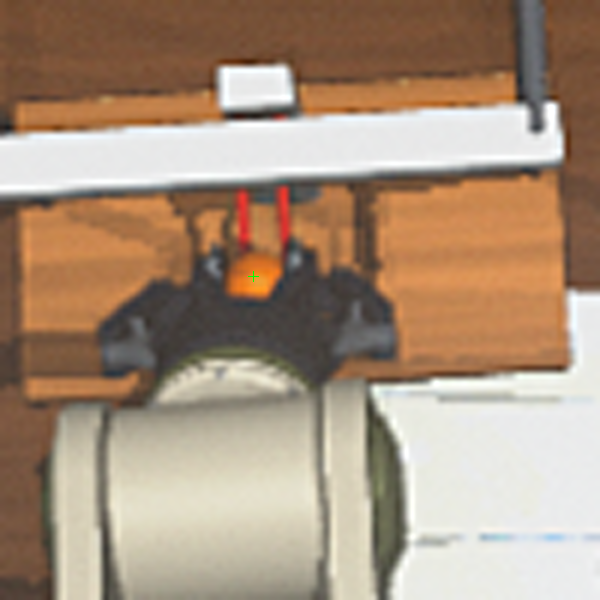

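Run:
```python
from h import *
s=sense();st();to(s['tcp_pos']+np.array([26.4,1.9,-41]),6)
```

```text
t 20.48 [643.1 176.2 215.6] [-5.408e+01 -4.000e-02 -8.552e+01] F [-0.6  0.1 -2.9] M [-0.01  0.46  0.05] op 29.52
t 20.48 delta tool mm [ 0.1 48.7 -2.6] rows 6 per row m [ 0.      0.0081 -0.0004]
```

```bash
python3 -m handwheel '[{"travel":[0,0.0081,-0.0004],"roll":0},{"travel":[0,0.0081,-0.0004],"roll":0},{"travel":[0,0.0081,-0.0004],"roll":0},{"travel":[0,0.0081,-0.0004],"roll":0},{"travel":[0,0.0081,-0.0004],"roll":0},{"travel":[0,0.0081,-0.0004],"roll":0},{"travel":[0,0,0],"roll":0}]'
python3 - <<'E'
from h import *
st();look('k',(270,150,380,250),6,(205,130,275,200),8,((-1,-40),));st()
E
```

```text
t: 21.07
tcp_pos: [669.6, 178.2, 173.0]
tcp_rot: [-54.2, -0.0, -85.5]
wrist_force: [-0.8, 0.2, -3.8]
opening: 0.35
t 21.07 [669.6 178.2 173. ] [-5.419e+01 -4.000e-02 -8.552e+01] F [-0.8  0.2 -3.8] M [-0.05  0.49  0.03] op 29.76
t 21.17 [669.5 178.3 174.8] [-5.408e+01 -3.000e-02 -8.551e+01] F [ 0.5 -0.3 -1.9] M [-0.    0.44 -0.01] op 29.95
```

View pics/k_scene.png

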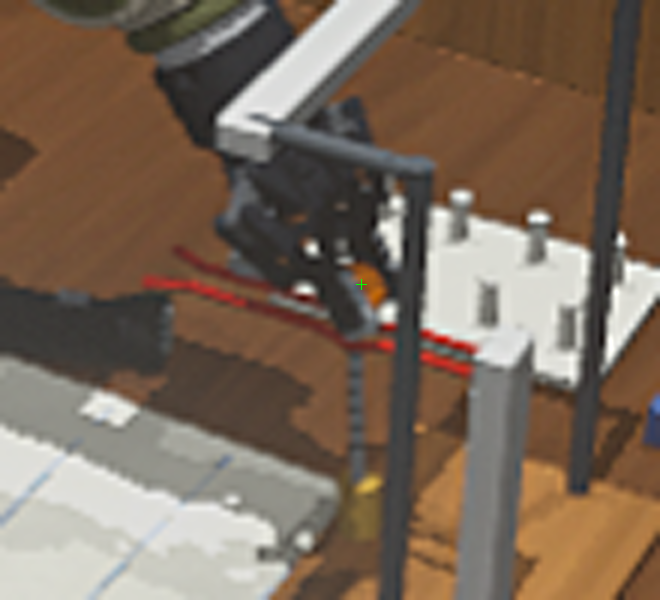

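View pics/k_top.png

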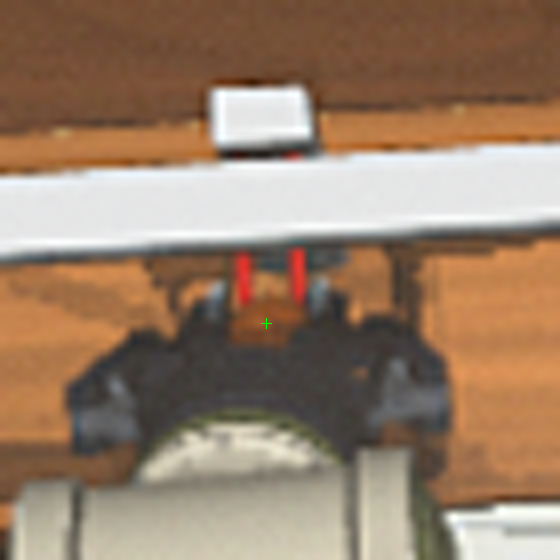

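```bash
python3 - <<'E'
from h import *
for P in([644.5,177.2,174],[644.5+.75,167.2,177],[644.5-.75,187.2,177],[644.5,177.2,191]): print(P,proj('scene',P)[0].round(1),(proj('scene',P)[0]*1-[250,110])*4)
E
python3 - <<'E'
import cv2
a=cv2.imread('pics/scene0.png')[175:225,290:370];cv2.imwrite('pics/dip.png',cv2.resize(a,None,fx=10,fy=10,interpolation=cv2.INTER_CUBIC))
E
```

```text
[644.5, 177.2, 174] [328.8 205.6] [315.3250925  382.41659065]
[645.25, 167.2, 177] [327.5 206.4] [310.06814252 385.64143989]
[643.75, 187.2, 177] [330.2 203.3] [320.87509964 373.03933536]
[644.5, 177.2, 191] [329.1 201.2] [316.29131743 364.75025594]
```

View pics/dip.png

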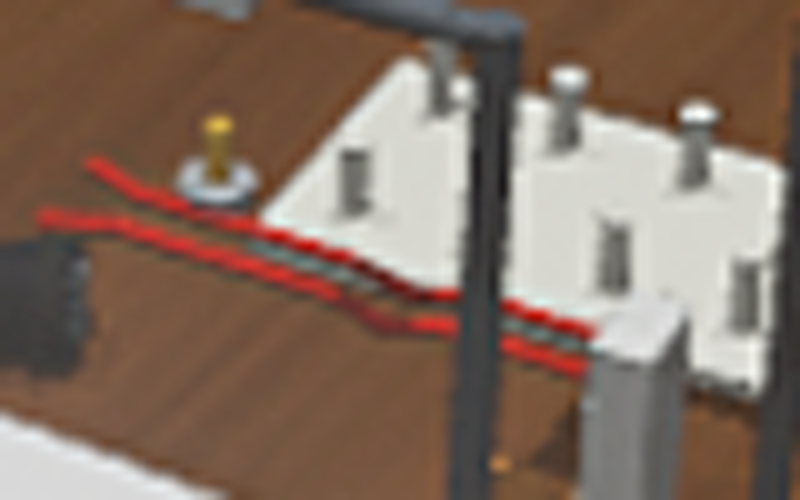

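```bash
python3 -m handwheel '[{"travel":[0,0.0028,-0.002],"roll":0},{"travel":[0,0.0028,-0.002],"roll":0},{"travel":[0,0.0028,-0.002],"roll":0},{"travel":[0,0,0],"roll":0}]' >/dev/null; python3 -c "from h import *;st()"; python3 -m handwheel '[{"travel":[0,0.0016,-0.0012],"roll":0},{"travel":[0,0,0],"roll":0}]' >/dev/null; python3 -c "from h import *;st()"; python3 -m handwheel '[{"travel":[0,0.0008,-0.0006],"roll":0},{"travel":[0,0,0],"roll":0}]' >/dev/null; python3 -c "from h import *;st()"
```

```text
t 21.5 [670.2 178.7 166.2] [-5.383e+01 -1.000e-02 -8.550e+01] F [-0.2  2.   2.9] M [0.24 0.08 0.12] op 29.61
t 21.67 [670.9 178.8 165.8] [-5.366e+01 -2.000e-02 -8.549e+01] F [-3.2  1.7 10.7] M [ 0.2  -0.08  0.14] op 29.88
t 21.83 [671.1 178.9 165.7] [-5.357e+01 -2.000e-02 -8.548e+01] F [-3.3  2.1 13.1] M [ 0.15 -0.2   0.18] op 29.7
```

Run:
```python
from h import *
look('l',(300,170,360,220),12,(215,140,265,185),14,((-1,-40),));st()
```

```text
t 21.93 [671.1 178.9 165.7] [-5.357e+01 -1.000e-02 -8.548e+01] F [-4.2  1.1 12.3] M [ 0.2  -0.26  0.21] op 29.77
```

View pics/l_scene.png

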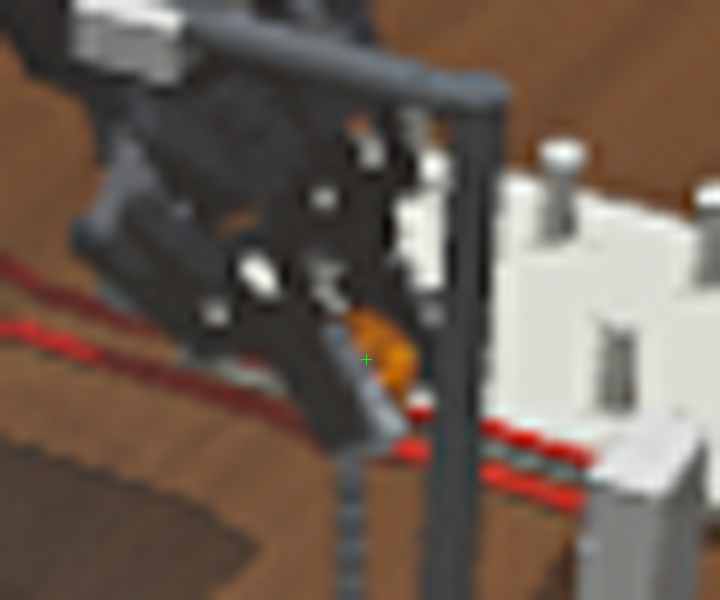

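View pics/l_top.png

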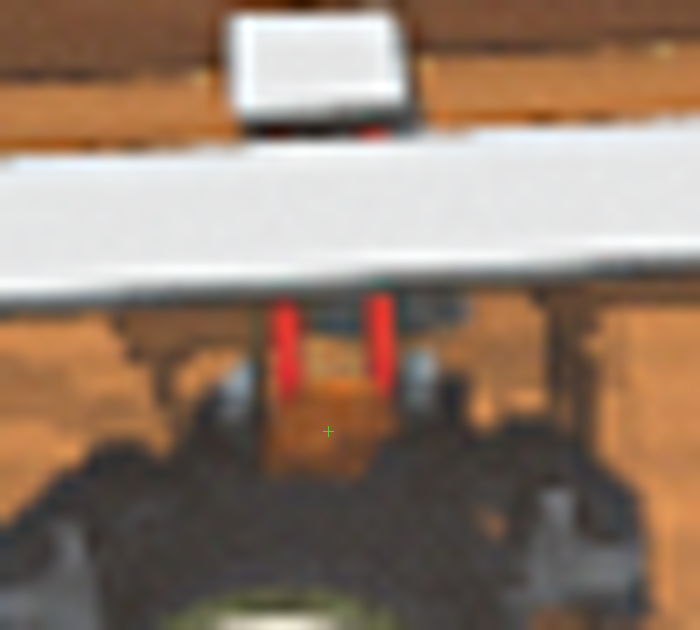

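Run:
```python
from h import *
for z in(191,197):
    for x in(632,638,644.5,650):
        p=proj('top',[x,177.2,z])[0];q=proj('scene',[x,177.2,z])[0]
        print(z,x,'top crop',((p-[215,140]+.5)*14-.5).round(0),'scene crop',((q-[300,170]+.5)*12-.5).round(0))
```

```text
191 632 top crop [334. 511.] scene crop [313. 365.]
191 638 top crop [334. 483.] scene crop [333. 372.]
191 644.5 top crop [335. 453.] scene crop [354. 380.]
191 650 top crop [336. 427.] scene crop [373. 386.]
197 632 top crop [331. 504.] scene crop [314. 346.]
197 638 top crop [332. 476.] scene crop [334. 353.]
197 644.5 top crop [332. 446.] scene crop [355. 361.]
197 650 top crop [333. 420.] scene crop [374. 367.]
```

```bash
python3 -m handwheel '[{"travel":[0,-0.0006,0.0004],"roll":0},{"travel":[0,0,0],"roll":0}]' 0.63 30 >/dev/null; python3 -c "from h import *;st()"; python3 -m handwheel '[{"travel":[0,0,0],"roll":0},{"travel":[0,0,0],"roll":0},{"travel":[0,0,0],"roll":0}]' 0.61 >/dev/null; python3 -c "from h import *;st()"; python3 -m handwheel '[{"travel":[0,0,0],"roll":0},{"travel":[0,0,0],"roll":0},{"travel":[0,0,0],"roll":0}]' 0.59  >/dev/null
python3 - <<'E'
from h import *
st();look('m',(300,150,370,250),6,(215,140,265,185),10,((-1,-40),))
E
```

```text
t 22.1 [670.8 178.9 165.6] [-5.366e+01 -1.000e-02 -8.549e+01] F [-1.2  2.9  8.4] M [ 0.29 -0.16  0.12] op 31.75
t 22.35 [670.8 178.9 165.1] [-53.69   0.   -85.49] F [1.7 3.4 7.2] M [ 0.39 -0.3   0.27] op 33.09
t 22.6 [669.8 178.7 163.3] [-5.395e+01 -1.000e-02 -8.550e+01] F [0.7 5.5 4.1] M [ 0.59 -0.12  0.3 ] op 34.63
```

View pics/m_scene.png

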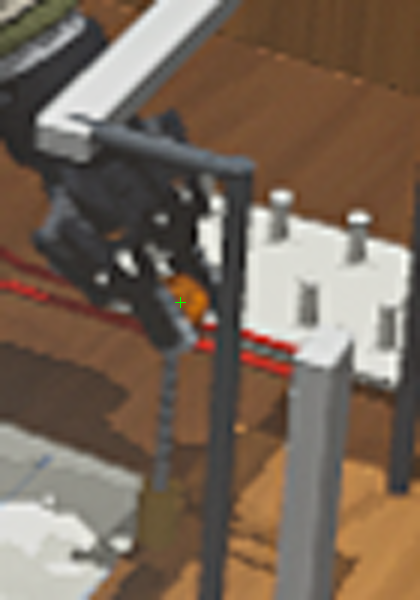

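View pics/m_top.png

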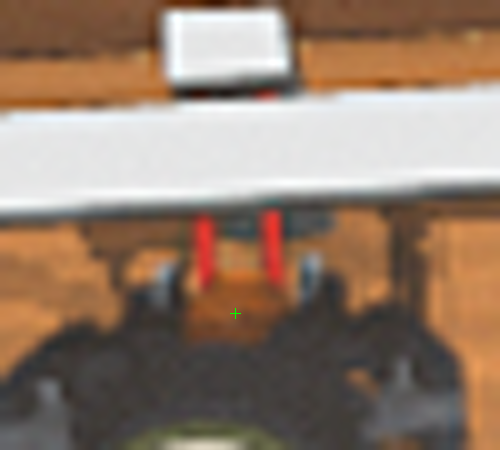

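```bash
python3 -m handwheel '[{"travel":[0,0,0],"roll":0},{"travel":[0,0,0],"roll":0}]' 0.56 >/dev/null; python3 -c "from h import *;st()"; python3 -m handwheel '[{"travel":[0,0,0],"roll":0},{"travel":[0,0,0],"roll":0},{"travel":[0,0,0],"roll":0}]' 0.5 >/dev/null
python3 - <<'E'
from h import *
st();look('n',(300,150,370,250),6,(215,140,265,185),10,((-1,-40),))
E
```

```text
t 22.87 [668.9 177.9 161.7] [-5.417e+01 -7.000e-02 -8.552e+01] F [-0.7 -0.3 -0.8] M [-0.05  0.25  0.01] op 37.41
t 23.12 [669.3 178.1 162.2] [-5.409e+01 -4.000e-02 -8.552e+01] F [ 0.3  0.2 -0.6] M [0.   0.29 0.04] op 42.64
```

View pics/n_scene.png

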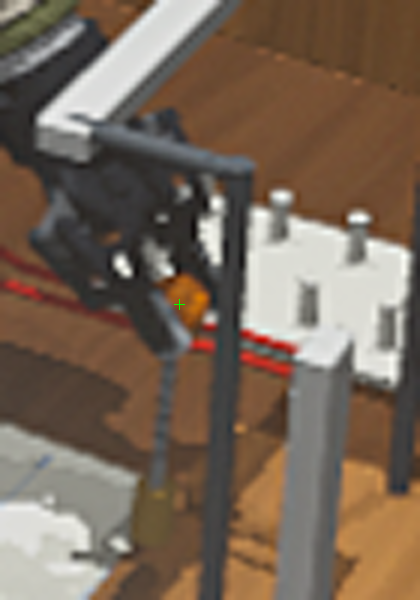

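View pics/n_top.png

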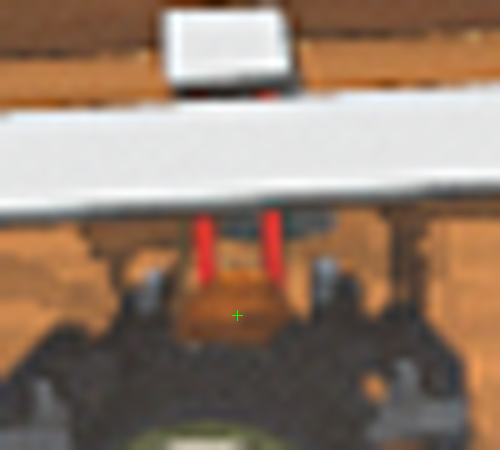

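```bash
python3 -m handwheel '[{"travel":[0,0,0],"roll":0},{"travel":[0,0,0],"roll":0},{"travel":[0,-0.006,0],"roll":0},{"travel":[0,-0.012,0],"roll":0},{"travel":[0,-0.02,0],"roll":0},{"travel":[0,-0.02,0],"roll":0},{"travel":[0,-0.025,0],"roll":0},{"travel":[0,-0.025,0],"roll":0},{"travel":[0,-0.025,0],"roll":0},{"travel":[0,0,-0.03],"roll":0},{"travel":[0,0,-0.03],"roll":0},{"travel":[0,0,0],"roll":0}]' 0.25
python3 - <<'E'
from h import *
st();look('o',(280,130,380,250),5,(205,140,275,210),8,((0,0),))
E
```

```text
t: 24.22
tcp_pos: [536.9, 168.3, 231.7]
tcp_rot: [-54.5, -0.0, -85.5]
wrist_force: [-0.5, 0.7, -1.2]
opening: 0.751
t 24.22 [536.9 168.3 231.7] [-5.450e+01 -4.000e-02 -8.547e+01] F [-0.5  0.7 -1.2] M [-0.07  0.29  0.01] op 63.83
```

View pics/o_scene.png

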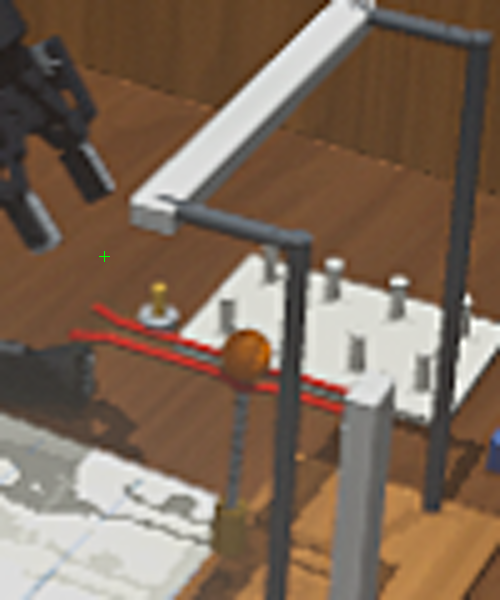

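View pics/o_top.png

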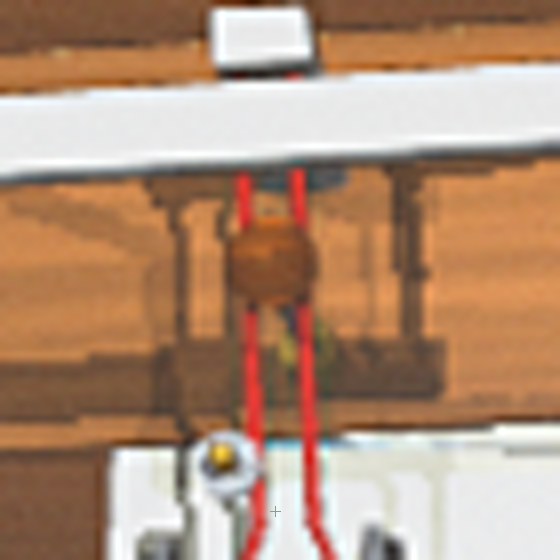

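Run:
```python
from h import *
b=np.array([644.5,177.2,191]);x=np.array([.997,.071,0])
g=proj('scene',b)[0];print(g)
for th in(-20,-15,-10,-5,0):
    t=np.radians(th);print(th,(proj('scene',b+137.5*(np.sin(t)*x-np.array([0,0,np.cos(t)])))[0]-g).round(1))
S=snapshot('scene');save(S,'o2.png',(280,130,380,250),5);st()
# sleeves
T=snapshot('top')
```

```text
[329.07282936 201.18756399]
-20 [-14.5  28.1]
-15 [-11.5  30. ]
-10 [-8.4 31.7]
-5 [-5.2 33.1]
0 [-1.9 34.3]
t 24.37 [543.7 168.6 236.6] [-5.390e+01 -3.000e-02 -8.551e+01] F [-0.2 -0.1  0.4] M [-0.01  0.26  0.03] op 63.64
```

View pics/o2.png

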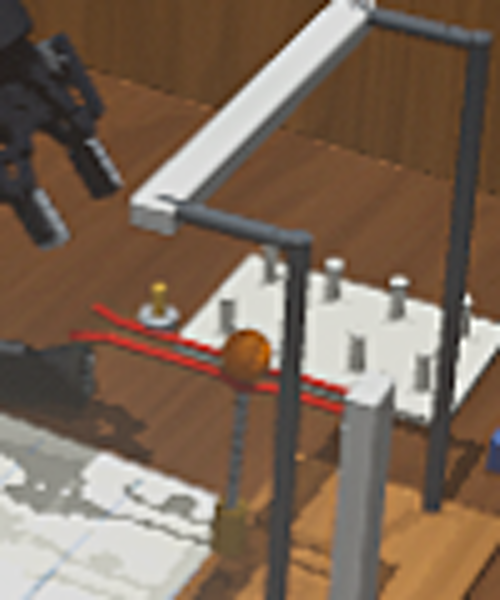

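Run:
```python
from kin import ik
from h import *
T=snapshot('top');S=snapshot('scene');save(T,'p_t.png',(290,205,350,260),12);save(S,'p_s.png',(205,235,285,285),9)
for n,im,(x0,y0,x1,y1) in(('top',T,(298,238,322,262)),('scene',S,(226,242,250,266))):
    k=8;c=cv2.resize(im[y0:y1,x0:x1],None,fx=k,fy=k,interpolation=cv2.INTER_CUBIC)
    h=cv2.cvtColor(c,cv2.COLOR_RGB2HSV)
    for vmin in(60,120,160,180):
        m=cv2.inRange(h,(100,110,vmin),(125,255,255));cs=cv2.findContours(m,0,1)[0];cn=max(cs,key=cv2.contourArea)
        hull=cv2.convexHull(cn);e=cv2.fitEllipse(hull);p=[(e[0][0]+.5)/k-.5+x0,(e[0][1]+.5)/k-.5+y0]
        print(n,vmin,np.round(p,2),np.round(np.array(e[1])/k,1),onz(n,p,36)[0].round(1))
s=sense();q=s['joint_positions'];p=s['tcp_pos'];rot=s['tcp_rot']
def path(a,b,n):
    global q
    for i in range(1,n+1):
        qq,e=ik(a+(b-a)*i/n,rot,q);print(np.round(a+(b-a)*i/n),qq.round(0),np.abs(qq-q).max().round(1),round(e,2));q=qq
A=np.array([458.6,-38.1,100]);path(p,A,8);path(A,np.array([458.6,-38.1,-6]),5)
```

```text
top 60 [309.88 248.98] [12.1 12.4] [433.5 -39.1  36. ]
top 120 [309.88 248.98] [12.1 12.4] [433.5 -39.1  36. ]
top 160 [309.94 248.9 ] [12.1 12.2] [433.8 -39.3  36. ]
top 180 [310.01 248.83] [11.9 12.2] [434.  -39.5  36. ]
scene 60 [237.13 253.02] [ 8.3 11.7] [437.1 -42.3  36. ]
scene 120 [237.25 252.89] [ 8.1 11.4] [437.1 -41.5  36. ]
scene 160 [237.26 252.72] [ 7.8 11.3] [436.6 -40.9  36. ]
scene 180 [237.25 252.6 ] [ 7.6 11.2] [436.2 -40.4  36. ]
[534. 143. 219.] [  2.   8. 101.   3.  34.  86.] 6.2 0.0
[523. 117. 202.] [ -2.   8. 106.   8.  31.  78.] 7.6 0.0
[512.  91. 185.] [ -7.   8. 109.  14.  28.  69.] 9.3 0.0
[501.  65. 168.] [-11.   8. 113.  22.  26.  57.] 11.3 0.0
[491.  39. 151.] [-16.   8. 117.  31.  24.  44.] 13.2 0.0
[480.  14. 134.] [-22.   9. 120.  41.  23.  30.] 14.7 0.0
[469. -12. 117.] [-27.  10. 123.  52.  23.  14.] 15.3 0.0
[459. -38. 100.] [-33.  12. 125.  61.  24.  -1.] 14.8 0.0
[459. -38.  79.] [-33.  16. 127.  73.  22. -13.] 12.5 0.0
[459. -38.  58.] [-33.  19. 129.  86.  21. -28.] 14.7 0.0
[459. -38.  36.] [-33.  23. 131. 101.  21. -43.] 15.4 0.0
[459. -38.  15.] [-33.  28. 132. 114.  23. -57.] 14.2 0.0
[459. -38.  -6.] [-33.  32. 133. 125.  26. -69.] 11.8 0.0
```

View pics/p_t.png

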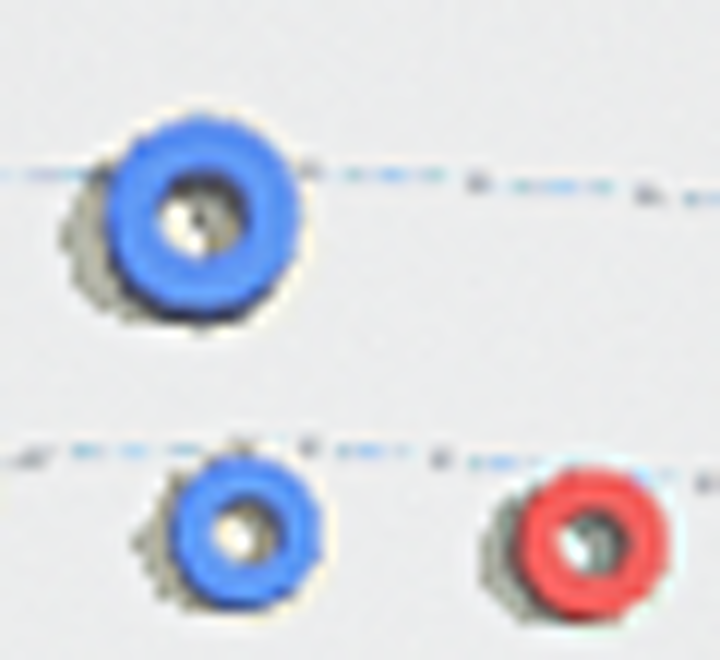

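View pics/p_s.png

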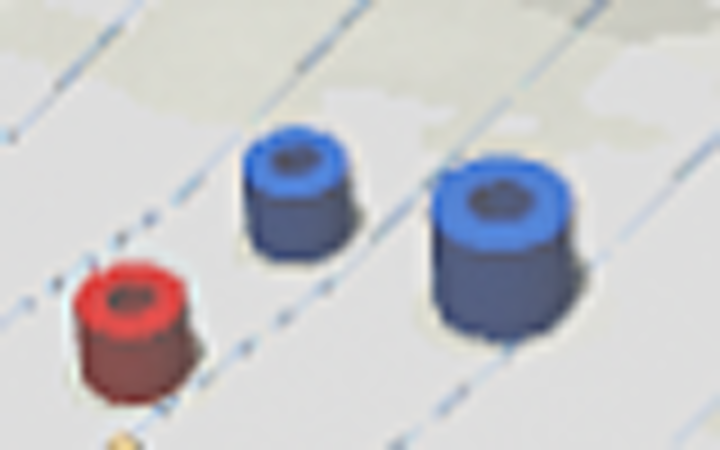

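Run:
```python
from h import *
st();to([458.6,-37.9,100],19)
```

```text
t 24.52 [544.2 168.5 236.1] [-5.393e+01 -3.000e-02 -8.552e+01] F [-0.1  1.   0.4] M [-0.03  0.23  0.  ] op 63.9
t 24.52 delta tool mm [ 199.    50.4 -162.3] rows 19 per row m [ 0.0105  0.0027 -0.0085]
```

```bash
python3 -m handwheel '[{"travel":[0.0105,0.0027,-0.0085],"roll":0},{"travel":[0.0105,0.0027,-0.0085],"roll":0},{"travel":[0.0105,0.0027,-0.0085],"roll":0},{"travel":[0.0105,0.0027,-0.0085],"roll":0},{"travel":[0.0105,0.0027,-0.0085],"roll":0},{"travel":[0.0105,0.0027,-0.0085],"roll":0},{"travel":[0.0105,0.0027,-0.0085],"roll":0},{"travel":[0.0105,0.0027,-0.0085],"roll":0},{"travel":[0.0105,0.0027,-0.0085],"roll":0},{"travel":[0.0105,0.0027,-0.0085],"roll":0},{"travel":[0.0105,0.0027,-0.0085],"roll":0},{"travel":[0.0105,0.0027,-0.0085],"roll":0},{"travel":[0.0105,0.0027,-0.0085],"roll":0},{"travel":[0.0105,0.0027,-0.0085],"roll":0},{"travel":[0.0105,0.0027,-0.0085],"roll":0},{"travel":[0.0105,0.0027,-0.0085],"roll":0},{"travel":[0.0105,0.0027,-0.0085],"roll":0},{"travel":[0.0105,0.0027,-0.0085],"roll":0},{"travel":[0.0105,0.0027,-0.0085],"roll":0},{"travel":[0,0,0],"roll":0}]' 0.3
python3 - <<'E'
from h import *
st();look('q',(190,200,290,290),6,(270,200,350,280),7,((0,0),(0,-23),(0,-41)));to([458.6,-37.9,30],6);to([458.6,-37.9,-6],8)
E
```

```text
t: 26.18
tcp_pos: [458.9, -40.3, 98.2]
tcp_rot: [-54.1, -0.0, -85.7]
wrist_force: [-0.0, -0.5, 0.7]
opening: 0.697
t 26.18 [458.9 -40.3  98.2] [-5.405e+01 -3.000e-02 -8.565e+01] F [-0.  -0.5  0.7] M [-0.01  0.24  0.05] op 59.24
t 26.28 delta tool mm [ -1.1  55.6 -40.9] rows 6 per row m [-0.0002  0.0093 -0.0068]
t 26.28 delta tool mm [ -1.1  84.7 -62.1] rows 8 per row m [-0.0001  0.0106 -0.0078]
```

View pics/q_scene.png

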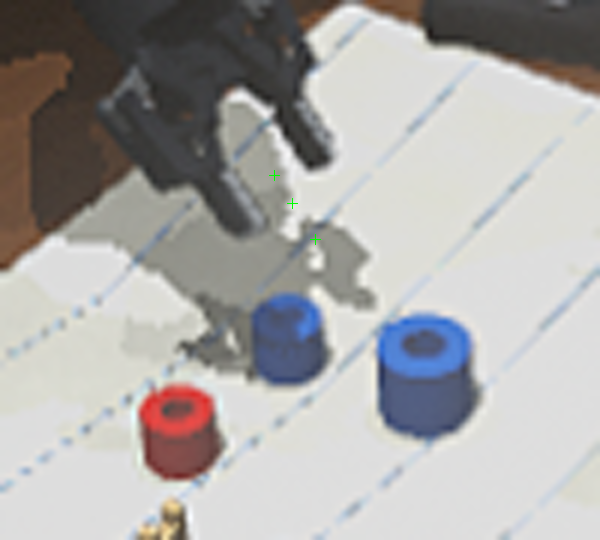

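View pics/q_top.png

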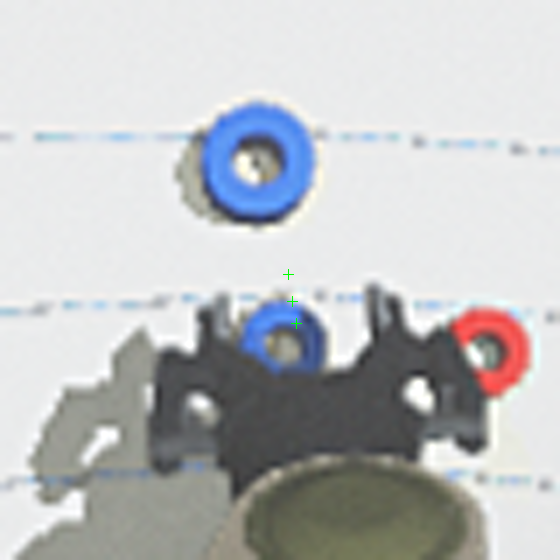

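```bash
python3 -m handwheel '[{"travel":[-0.0005,0.0106,-0.0078],"roll":0},{"travel":[-0.0005,0.0106,-0.0078],"roll":0},{"travel":[0,0.0106,-0.0078],"roll":0},{"travel":[0,0.0106,-0.0078],"roll":0},{"travel":[0,0.0106,-0.0078],"roll":0},{"travel":[0,0.0106,-0.0078],"roll":0},{"travel":[0,0,0],"roll":0},{"travel":[0,0,0],"roll":0}]'
python3 - <<'E'
from h import *
st();to([458.6,-37.9,-6],3)
E
```

```text
t: 26.95
tcp_pos: [458.3, -36.8, 19.9]
tcp_rot: [-54.1, 0.0, -85.5]
wrist_force: [-0.1, -0.6, 0.0]
opening: 0.702
t 26.95 [458.3 -36.8  19.9] [-5.406e+01  5.000e-02 -8.545e+01] F [-0.1 -0.6  0. ] M [-0.08  0.25 -0.03] op 59.7
t 26.95 delta tool mm [  1.1  21.1 -15. ] rows 3 per row m [ 0.0004  0.007  -0.005 ]
```

```bash
python3 -m handwheel '[{"travel":[0.0004,0.007,-0.005],"roll":0},{"travel":[0.0004,0.007,-0.005],"roll":0},{"travel":[0.0004,0.005,-0.0036],"roll":0},{"travel":[0,0,0],"roll":0},{"travel":[0,0,0],"roll":0}]'
python3 - <<'E'
from h import *
st();look('r',(190,200,290,290),7,(270,200,350,280),7,((0,0),(0,-23),(0,-41)))
E
```

```text
t: 27.37
tcp_pos: [458.6, -38.4, -2.8]
tcp_rot: [-54.0, -0.0, -85.5]
wrist_force: [-0.4, -0.4, -0.2]
opening: 0.698
t 27.37 [458.6 -38.4  -2.8] [-5.397e+01 -2.000e-02 -8.547e+01] F [-0.4 -0.4 -0.2] M [-0.02  0.29 -0.  ] op 59.3
```

View pics/r_scene.png

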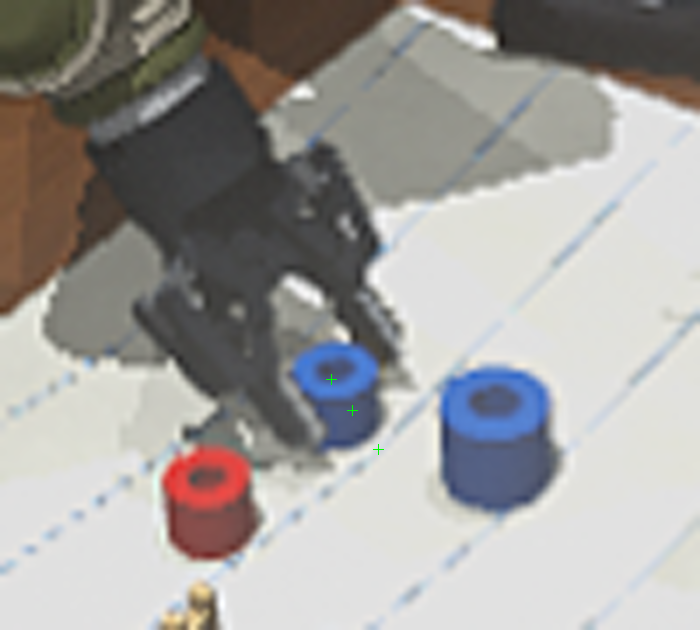

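View pics/r_top.png

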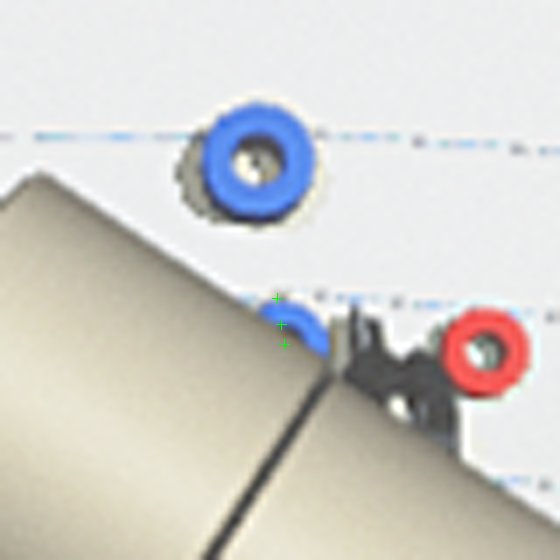

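```bash
python3 -m handwheel '[{"travel":[0,0,0],"roll":0},{"travel":[0,0,0],"roll":0},{"travel":[0,0,0],"roll":0},{"travel":[0,0,0],"roll":0}]' 1.0 40 && python3 -c "from h import *;st()"; python3 -m handwheel '[{"travel":[0,-0.004,0.003],"roll":0},{"travel":[0,-0.008,0.006],"roll":0},{"travel":[0,-0.008,0.006],"roll":0},{"travel":[0,-0.008,0.006],"roll":0},{"travel":[0,0,0],"roll":0}]'
python3 - <<'E'
from h import *
st();look('s',(190,200,290,290),7,(270,200,350,280),7,((0,-41),))
E
```

```text
t: 27.8
tcp_pos: [458.3, -38.6, -2.7]
tcp_rot: [-53.9, -0.1, -85.5]
wrist_force: [-5.6, -2.0, 10.0]
opening: 0.456
t 27.8 [458.3 -38.6  -2.7] [-5.395e+01 -5.000e-02 -8.552e+01] F [-5.6 -2.  10. ] M [-0.15 -0.05  0.01] op 38.77
t: 28.22
tcp_pos: [459.1, -38.7, 33.1]
tcp_rot: [-53.9, -0.1, -85.5]
wrist_force: [0.5, 0.8, -1.0]
opening: 0.46
t 28.22 [459.1 -38.7  33.1] [-53.91  -0.14 -85.49] F [ 0.5  0.8 -1. ] M [-0.03  0.38  0.03] op 39.13
```

View pics/s_scene.png

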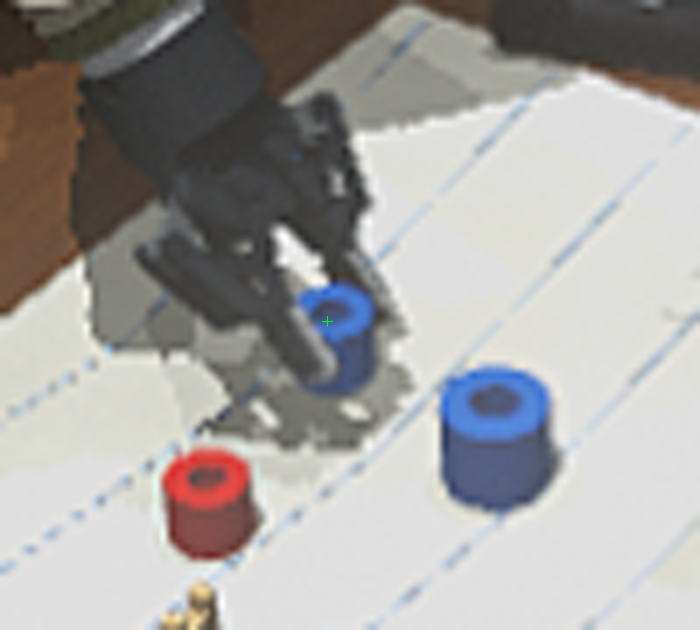

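View pics/s_top.png

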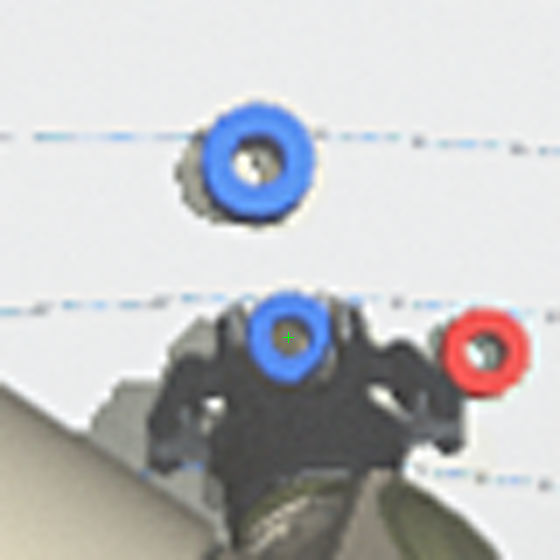

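Run:
```python
from kin import ik
from h import *
st();s=sense();q=s['joint_positions'];p=s['tcp_pos'];rot=s['tcp_rot']
def path(a,b,n):
    global q
    for i in range(1,n+1):
        qq,e=ik(a+(b-a)*i/n,rot,q);print(np.round(a+(b-a)*i/n),qq.round(0),np.abs(qq-q).max().round(1),round(e,2));q=qq
A=p+[0,0,110];B=np.array([560,180,228.]);path(p,A,8);path(A,B,17)
to(A,8)
R=Ro.from_euler('xyz',rot,degrees=True);print(R.inv().apply(B-A).round(1)/17)
```

```text
t 28.32 [458.8 -38.6  31.8] [-53.98  -0.09 -85.5 ] F [ 0.1  0.2 -0.4] M [ 0.    0.29 -0.06] op 38.65
[459. -39.  46.] [-33.  22. 130.  94.  21. -36.] 9.8 0.0
[459. -39.  59.] [-33.  19. 129.  85.  21. -26.] 10.0 0.0
[459. -39.  73.] [-33.  17. 128.  76.  22. -17.] 9.6 0.0
[459. -39.  87.] [-33.  14. 126.  68.  23.  -8.] 8.8 0.0
[459. -39. 101.] [-33.  12. 125.  61.  24.  -0.] 7.7 0.0
[459. -39. 114.] [-33.  10. 124.  55.  26.   7.] 6.7 0.0
[459. -39. 128.] [-33.   8. 123.  49.  28.  12.] 5.7 0.0
[459. -39. 142.] [-33.   6. 121.  45.  30.  17.] 4.9 0.0
[465. -26. 147.] [-30.   6. 120.  43.  30.  22.] 5.1 0.0
[471. -13. 152.] [-27.   6. 119.  40.  29.  28.] 5.3 0.0
[477.  -0. 157.] [-24.   6. 118.  36.  28.  33.] 5.4 0.0
[483.  13. 162.] [-22.   6. 117.  33.  28.  38.] 5.5 0.0
[489.  26. 167.] [-19.   6. 115.  30.  28.  44.] 5.5 0.0
[495.  39. 172.] [-16.   6. 114.  26.  28.  49.] 5.5 0.0
[500.  51. 177.] [-14.   7. 113.  23.  28.  55.] 5.3 0.0
[506.  64. 182.] [-11.   7. 111.  19.  29.  60.] 5.2 0.0
[512.  77. 187.] [ -9.   7. 110.  16.  29.  65.] 4.9 0.0
[518.  90. 192.] [ -7.   8. 108.  13.  30.  70.] 4.7 0.0
[524. 103. 198.] [ -4.   8. 106.  10.  30.  74.] 4.4 0.0
[530. 116. 203.] [ -2.   9. 105.   8.  31.  78.] 4.1 0.0
[536. 129. 208.] [ -0.   9. 103.   5.  32.  82.] 3.8 0.0
[542. 141. 213.] [  2.  10. 101.   3.  33.  85.] 3.5 0.0
[548. 154. 218.] [ 4. 10. 99.  1. 34. 89.] 3.2 0.0
[554. 167. 223.] [ 5. 11. 97. -1. 36. 91.] 2.9 0.0
[560. 180. 228.] [ 7. 12. 95. -3. 37. 94.] 2.7 0.0
t 28.32 delta tool mm [  0.2 -89.   64.7] rows 8 per row m [ 0.     -0.0111  0.0081]
[-12.34705882  -0.03529412   8.61176471]
```

```bash
python3 -m handwheel '[{"travel":[0,-0.0111,0.0081],"roll":0},{"travel":[0,-0.0111,0.0081],"roll":0},{"travel":[0,-0.0111,0.0081],"roll":0},{"travel":[0,-0.0111,0.0081],"roll":0},{"travel":[0,-0.0111,0.0081],"roll":0},{"travel":[0,-0.0111,0.0081],"roll":0},{"travel":[0,-0.0111,0.0081],"roll":0},{"travel":[0,-0.0111,0.0081],"roll":0},{"travel":[0,0,0],"roll":0}]' && python3 -m handwheel '[{"travel":[-0.0123,0,0.0086],"roll":0},{"travel":[-0.0123,0,0.0086],"roll":0},{"travel":[-0.0123,0,0.0086],"roll":0},{"travel":[-0.0123,0,0.0086],"roll":0},{"travel":[-0.0123,0,0.0086],"roll":0},{"travel":[-0.0123,0,0.0086],"roll":0},{"travel":[-0.0123,0,0.0086],"roll":0},{"travel":[-0.0123,0,0.0086],"roll":0},{"travel":[-0.0123,0,0.0086],"roll":0},{"travel":[-0.0123,0,0.0086],"roll":0},{"travel":[-0.0123,0,0.0086],"roll":0},{"travel":[-0.0123,0,0.0086],"roll":0},{"travel":[-0.0123,0,0.0086],"roll":0},{"travel":[-0.0123,0,0.0086],"roll":0},{"travel":[-0.0123,0,0.0086],"roll":0},{"travel":[-0.0123,0,0.0086],"roll":0},{"travel":[-0.0123,0,0.0086],"roll":0},{"travel":[0,0,0],"roll":0}]'
python3 - <<'E'
from h import *
st();look('u',(270,130,370,230),6,(205,150,275,220),8,((0,-41),));to([591.7,193.3,222],4)
E
```

```text
t: 29.07
tcp_pos: [459.6, -38.5, 142.8]
tcp_rot: [-53.9, -0.1, -85.5]
wrist_force: [-0.7, -0.7, -0.4]
opening: 0.458
t: 30.57
tcp_pos: [561.1, 181.4, 225.8]
tcp_rot: [-54.2, 0.0, -85.3]
wrist_force: [-1.3, 0.6, -1.0]
opening: 0.46
t 30.57 [561.1 181.4 225.8] [-5.416e+01  4.000e-02 -8.529e+01] F [-1.3  0.6 -1. ] M [-0.02  0.32 -0.01] op 39.11
t 30.67 delta tool mm [-11.   21.6  24.8] rows 4 per row m [-0.0027  0.0054  0.0062]
```

View pics/u_scene.png

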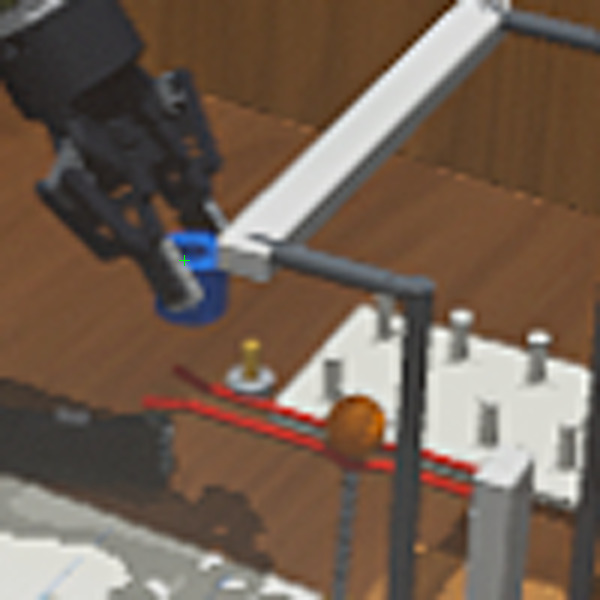

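View pics/u_top.png

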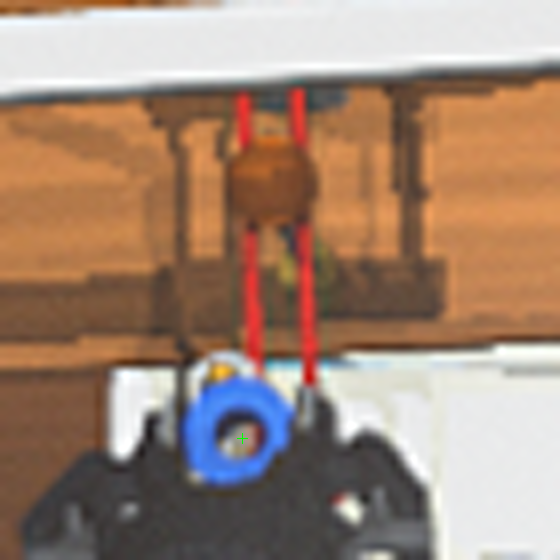

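```bash
cat > sl.py <<'E'
from h import *
def sleeve(n='top',box=(210,160,260,225),dz=2.7):
    im=snapshot(n);x0,y0,x1,y1=box;k=8;c=cv2.resize(im[y0:y1,x0:x1],None,fx=k,fy=k,interpolation=cv2.INTER_CUBIC)
    h=cv2.cvtColor(c,cv2.COLOR_RGB2HSV);s=sense();R=Ro.from_euler('xyz',s['tcp_rot'],degrees=True)
    for v in(120,160):
        m=cv2.inRange(h,(100,110,v),(125,255,255));cn=max(cv2.findContours(m,0,1)[0],key=cv2.contourArea)
        e=cv2.fitEllipse(cv2.convexHull(cn));p=[(e[0][0]+.5)/k-.5+x0,(e[0][1]+.5)/k-.5+y0]
        w=onz(n,p,s['tcp_pos'][2]+dz+36)[0];print(n,v,np.round(p,2),np.round(np.array(e[1])/k,1),w.round(1),'minus tcp',(w-s['tcp_pos']).round(1))
if __name__=='__main__':
    st();sleeve();sleeve('scene',(290,160,312,190))
    T=cv2.imread('pics/u_top.png')
    for q in((223,372),(221,455-84)):print(onz('top',[(q[0]+.5)/8-.5+205,(q[1]+.5)/8-.5+150],210))
    # flange & pin tip from o_top (8x, 205,140)
    print('o_top pin tip',onz('top',[(222.5)/8-.5+205,(454.5)/8-.5+140],210),'flange',onz('top',[(224.5)/8-.5+205,(464.5)/8-.5+140],188))
E
python3 sl.py
python3 - <<'E'
import cv2
a=cv2.imread('pics/top0.png')[185:215,220:250];cv2.imwrite('pics/pin.png',cv2.resize(a,None,fx=18,fy=18,interpolation=cv2.INTER_CUBIC))
E
```

```text
t 30.67 [559.9 179.7 225. ] [-54.25  -0.   -85.37] F [ 0.4 -0.8 -1.2] M [-0.05  0.34 -0.04] op 38.87
top 120 [234.21 203.57] [12.9 14.4] [537.4 179.  263.9] minus tcp [-22.4  -0.3  38.7]
top 160 [234.26 203.4 ] [12.4 14.2] [537.9 178.8 263.9] minus tcp [-21.9  -0.4  38.7]
scene 120 [301.76 171.81] [7.1 9.8] [540.8 178.2 264.3] minus tcp [-19.1  -0.7  38.7]
scene 160 [301.72 171.73] [6.3 9.5] [540.4 178.6 264.3] minus tcp [-19.5  -0.3  38.7]
[[568.60983725 190.62664843 210.        ]]
[[568.96812355 191.3524804  210.        ]]
o_top pin tip [[567.87828547 190.96314204 210.        ]] flange [[568.36620467 192.664203   188.        ]]
```

View pics/pin.png

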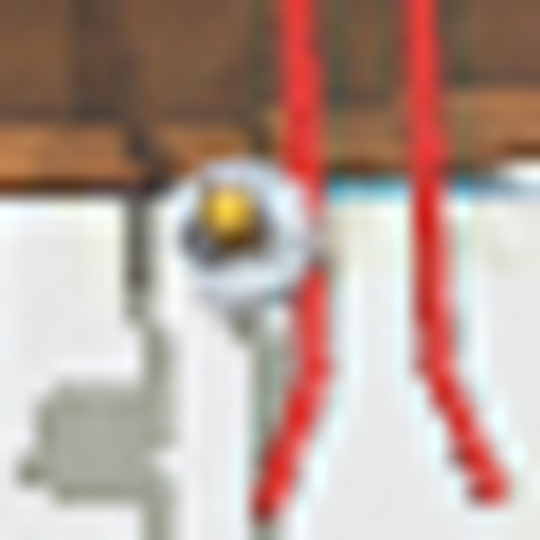

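```bash
python3 -c "
from h import *
to([590.7,191.8,221],4)"
```

```text
t 30.77 delta tool mm [-10.4  22.2  23.1] rows 4 per row m [-0.0026  0.0056  0.0058]
```

```bash
python3 -m handwheel '[{"travel":[-0.0026,0.0056,0.0058],"roll":0},{"travel":[-0.0026,0.0056,0.0058],"roll":0},{"travel":[-0.0026,0.0056,0.0058],"roll":0},{"travel":[-0.0026,0.0056,0.0058],"roll":0},{"travel":[0,0,0],"roll":0},{"travel":[0,0,0],"roll":0}]'
python3 - <<'E'
from sl import *
st();look('v',(280,150,350,220),8,(210,160,260,220),10,((0,-41),));sleeve()
E
```

```text
t: 31.27
tcp_pos: [591.9, 192.3, 222.1]
tcp_rot: [-54.1, -0.0, -85.5]
wrist_force: [-1.1, -0.2, -0.6]
opening: 0.457
t 31.27 [591.9 192.3 222.1] [-5.408e+01 -4.000e-02 -8.550e+01] F [-1.1 -0.2 -0.6] M [ 0.02  0.31 -0.05] op 38.86
top 120 [230.21 192.28] [12.3 14.6] [569.4 191.2 261.3] minus tcp [-22.   -0.9  38.7]
top 160 [230.33 192.15] [11.9 14.3] [569.8 190.9 261.3] minus tcp [-21.6  -1.3  38.7]
```

View pics/v_scene.png

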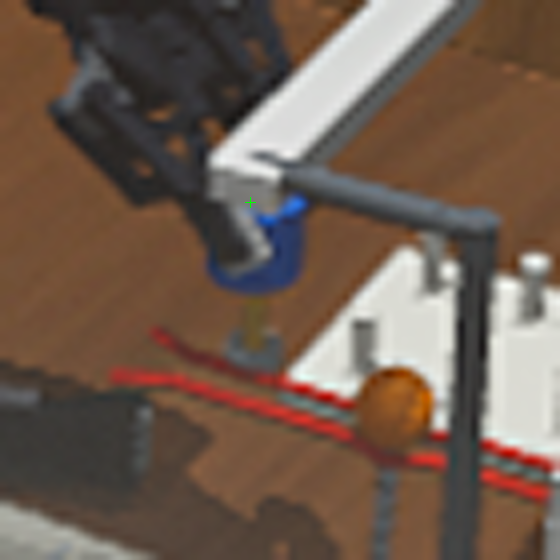

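View pics/v_top.png

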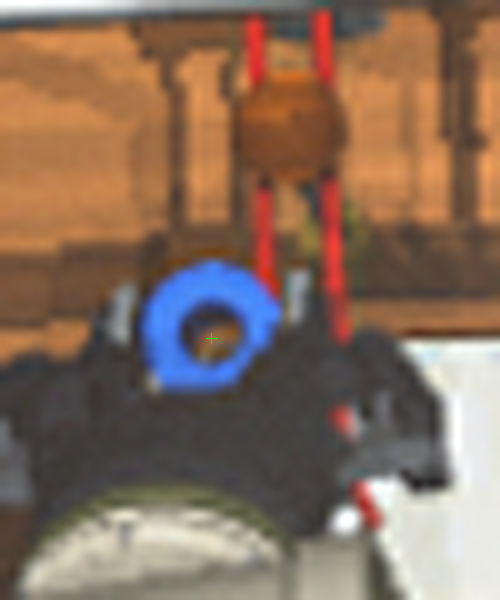

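```bash
python3 -m handwheel '[{"travel":[0,-0.0006,-0.0008],"roll":0},{"travel":[0,0.0032,-0.0024],"roll":0},{"travel":[0,0.0032,-0.0024],"roll":0},{"travel":[0,0.0032,-0.0024],"roll":0},{"travel":[0,0.0032,-0.0024],"roll":0},{"travel":[0,0.0032,-0.0024],"roll":0},{"travel":[0,0,0],"roll":0}]'
python3 - <<'E'
from sl import *
st();look('w',(280,150,350,220),8,(210,160,260,220),10,((0,-41),));sleeve()
E
```

```text
t: 32.0
tcp_pos: [589.9, 192.0, 201.4]
tcp_rot: [-54.1, -0.0, -85.5]
wrist_force: [-0.4, -0.2, -0.3]
opening: 0.453
t 32.0 [589.9 192.  201.4] [-5.415e+01 -4.000e-02 -8.551e+01] F [-0.4 -0.2 -0.3] M [-0.03  0.32 -0.04] op 38.48
top 120 [231.13 194.16] [12.3 14.3] [568.  190.8 241.4] minus tcp [-22.4  -1.2  38.7]
top 160 [231.16 194.04] [11.9 13.9] [568.4 190.8 241.4] minus tcp [-22.1  -1.3  38.7]
```

View pics/w_scene.png

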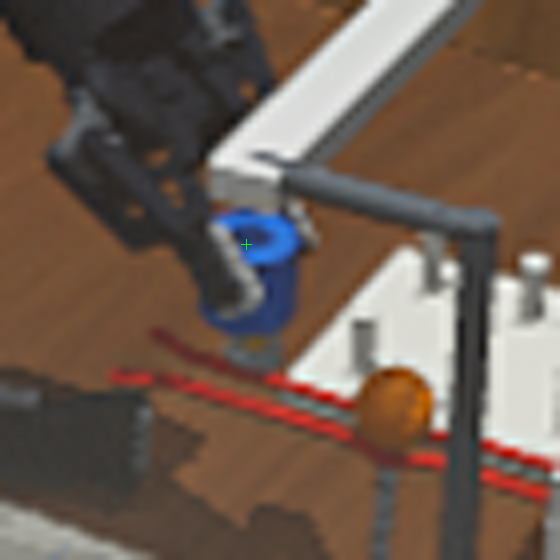

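View pics/w_top.png

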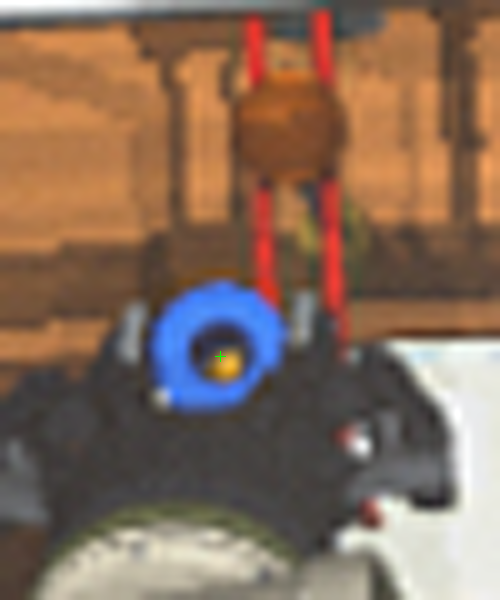

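```bash
python3 -m handwheel '[{"travel":[0,0.0024,-0.0018],"roll":0},{"travel":[0,0.0024,-0.0018],"roll":0},{"travel":[0,0.0024,-0.0018],"roll":0},{"travel":[0,0.0024,-0.0018],"roll":0},{"travel":[0,0,0],"roll":0}]' >/dev/null; python3 -c "from h import *;st()"; python3 -m handwheel '[{"travel":[0,0.0012,-0.0009],"roll":0},{"travel":[0,0.0012,-0.0009],"roll":0},{"travel":[0,0,0],"roll":0}]' >/dev/null; python3 -c "from h import *;st()"
```

```text
t 32.57 [589.8 191.9 189.7] [-5.412e+01 -4.000e-02 -8.551e+01] F [1.6 0.5 0.5] M [-0.02  0.32  0.03] op 39.01
t 32.82 [590.  192.  187.3] [-5.406e+01 -4.000e-02 -8.551e+01] F [-0.6  0.2 -0.1] M [-0.    0.28  0.01] op 38.91
```

```bash
python3 -m handwheel '[{"travel":[0,0.0010,-0.0007],"roll":0},{"travel":[0,0,0],"roll":0},{"travel":[0,0,0],"roll":0}]' >/dev/null; python3 -c "from h import *;st()"; python3 -m handwheel '[{"travel":[0,0.0010,-0.0007],"roll":0},{"travel":[0,0,0],"roll":0},{"travel":[0,0,0],"roll":0}]' >/dev/null
python3 - <<'E'
from sl import *
st();look('x',(280,150,350,220),8,(210,160,260,220),10,((0,-41),))
E
```

```text
t 33.07 [590.1 192.  186.4] [-5.404e+01 -4.000e-02 -8.551e+01] F [ 0.8 -0.6 -1.1] M [-0.03  0.28 -0.  ] op 38.8
t 33.32 [590.2 192.  185.4] [-5.401e+01 -3.000e-02 -8.551e+01] F [ 1.  -0.1  0. ] M [ 0.02  0.26 -0.02] op 39.03
```

View pics/x_scene.png

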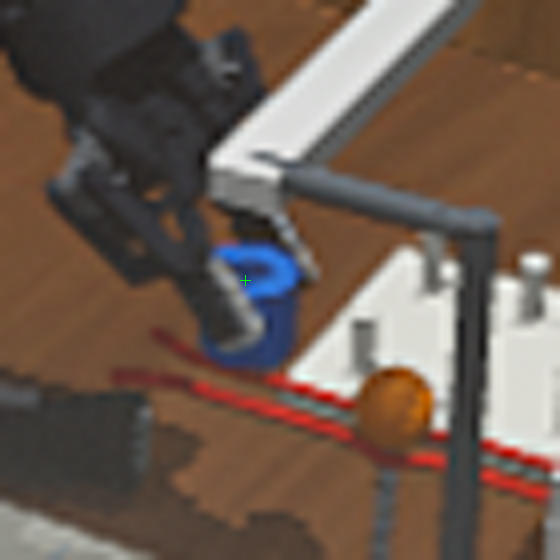

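```bash
python3 -m handwheel '[{"travel":[0,0.0008,-0.0006],"roll":0},{"travel":[0,0,0],"roll":0},{"travel":[0,0,0],"roll":0}]' >/dev/null; python3 -c "from h import *;st()"; python3 -m handwheel '[{"travel":[0,0,0],"roll":0},{"travel":[0,0,0],"roll":0}]' 0.52 20 >/dev/null; python3 -c "from h import *;st()"; python3 -m handwheel '[{"travel":[0,0,0],"roll":0},{"travel":[0,0,0],"roll":0},{"travel":[0,0,0],"roll":0}]' 0.45 >/dev/null;python3 - <<'E'
from sl import *
st();look('y',(280,150,350,220),8,(210,160,260,220),10,((0,-41),))
E
```

```text
t 33.67 [590.4 192.  185.4] [-5.391e+01 -4.000e-02 -8.550e+01] F [-3.6 -1.4  6.9] M [-0.13  0.18 -0.04] op 39.01
t 33.83 [590. 192. 184.] [-5.406e+01 -4.000e-02 -8.551e+01] F [ 0.2 -0.4 -0.1] M [-0.02  0.29 -0.03] op 40.78
t 34.08 [590. 192. 184.] [-5.406e+01 -4.000e-02 -8.551e+01] F [-0.9  0.4  0.2] M [-0.01  0.27 -0.01] op 46.7
```

View pics/y_scene.png

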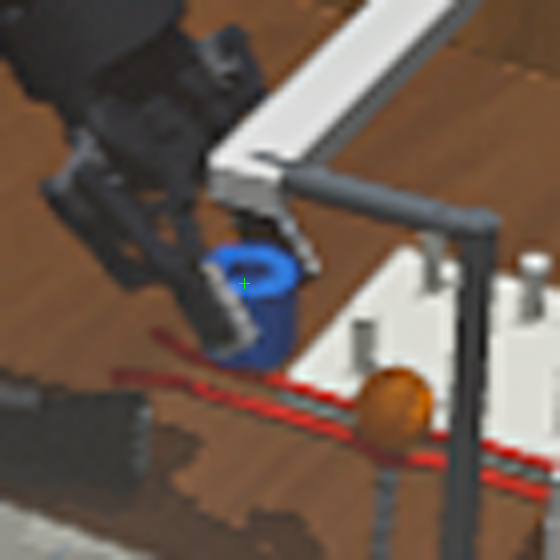

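View pics/y_top.png

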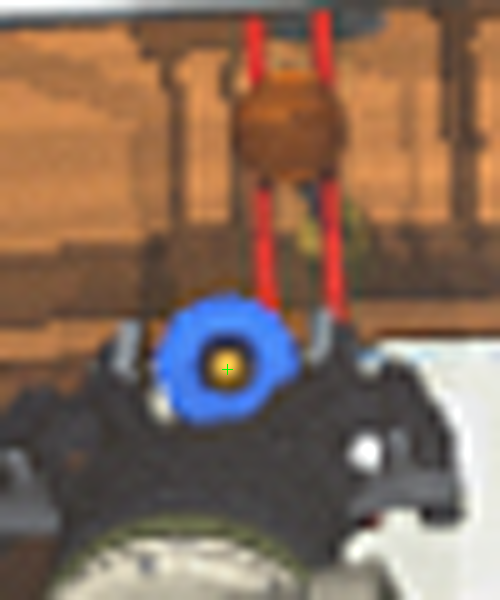

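```bash
python3 -m handwheel '[{"travel":[0,0,0],"roll":0},{"travel":[0,0,0],"roll":0},{"travel":[0,-0.006,0],"roll":0},{"travel":[0,-0.012,0],"roll":0},{"travel":[0,-0.02,0],"roll":0},{"travel":[0,-0.025,0],"roll":0},{"travel":[0,-0.025,0],"roll":0},{"travel":[0,-0.025,0],"roll":0},{"travel":[0,-0.02,-0.02],"roll":0},{"travel":[0,-0.01,-0.03],"roll":0},{"travel":[0,0,-0.03],"roll":0},{"travel":[0,0,0],"roll":0},{"travel":[0,0,0],"roll":0},{"travel":[0,0,0],"roll":0}]' 0.25
python3 - <<'E'
from sl import *
st();look('z',(280,140,360,250),5,(205,150,275,220),8,((0,0),))
T=snapshot('top');save(T,'zt.png')
# sleeve at top z=224
im=T;box=(215,175,250,215)
x0,y0,x1,y1=box;k=8;c=cv2.resize(im[y0:y1,x0:x1],None,fx=k,fy=k,interpolation=cv2.INTER_CUBIC);h=cv2.cvtColor(c,cv2.COLOR_RGB2HSV)
cn=max(cv2.findContours(cv2.inRange(h,(100,110,140),(125,255,255)),0,1)[0],key=cv2.contourArea);e=cv2.fitEllipse(cv2.convexHull(cn));p=[(e[0][0]+.5)/k-.5+x0,(e[0][1]+.5)/k-.5+y0];print(onz('top',p,224))
E
```

```text
t: 35.35
tcp_pos: [442.4, 180.5, 254.4]
tcp_rot: [-53.9, -0.0, -85.5]
wrist_force: [0.2, 0.8, 0.1]
opening: 0.751
t 35.35 [442.4 180.5 254.4] [-5.390e+01 -2.000e-02 -8.551e+01] F [0.2 0.8 0.1] M [0.04 0.26 0.03] op 63.83
[[566.12210619 189.46108846 224.        ]]
```

View pics/z_scene.png

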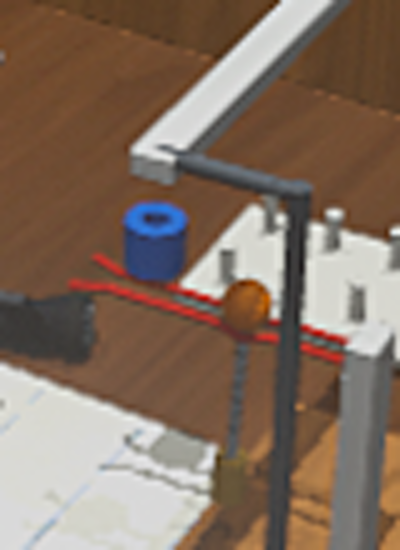

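View pics/z_top.png

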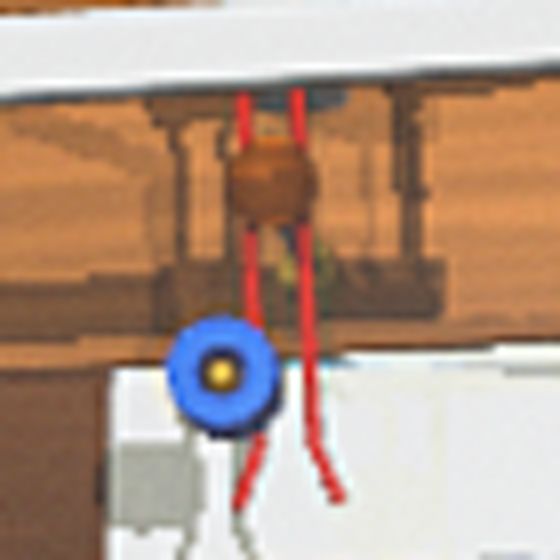

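View pics/zt.png

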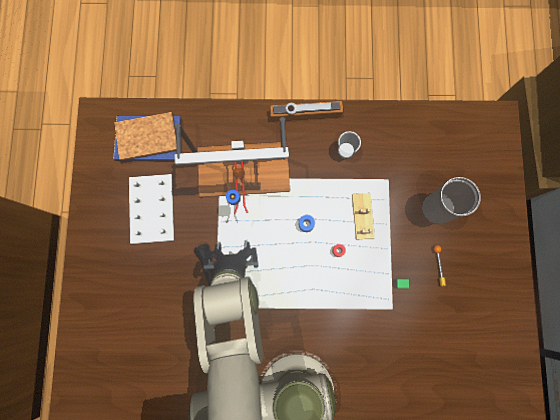

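Run:
```python
from h import *
f=lambda P:((proj('scene',P)[0]-[280,140]+.5)*5-.5).round(0)
print('ring top exp',f([567.8,191.3,224]),'ring if 4 high',f([567.8,191.3,228]),'ball exp',f([644.5,177.2,191]),'if on bars',f([644.5,177.2,197]))
S=snapshot('scene');save(S,'final_s.png')
g=cv2.resize(S[140:250,280:360],None,fx=5,fy=5,interpolation=cv2.INTER_CUBIC);h=cv2.cvtColor(g,cv2.COLOR_RGB2HSV)
for nm,lo,hi in(('ring',(100,110,150),(125,255,255)),('ball',(5,150,90),(15,255,255))):
    m=cv2.inRange(h,lo,hi)
    if nm=='ball':m[:260]=0;m[350:]=0;m[:,:215]=0;m[:,280:]=0
    cn=max(cv2.findContours(m,0,1)[0],key=cv2.contourArea);print(nm,[np.round(v,0) for v in cv2.fitEllipse(cv2.convexHull(cn))])
st()
```

```text
ring top exp [156. 218.] ring if 4 high [157. 213.] ball exp [247. 308.] if on bars [248. 300.]
ring [array([155., 219.]), array([34., 61.]), np.float64(91.0)]
ball [array([245., 304.]), array([47., 50.]), np.float64(85.0)]
t 35.55 [442.6 180.4 253.5] [-5.400e+01 -3.000e-02 -8.553e+01] F [0.8 0.9 0.7] M [0.01 0.25 0.02] op 63.85
```

View pics/final_s.png

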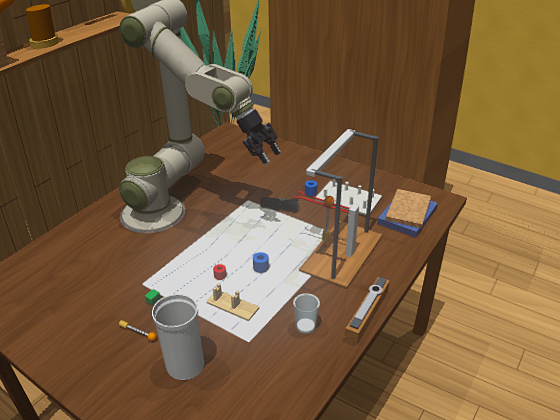

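Run:
```python
from h import *
T=snapshot('top');S=snapshot('scene')
save(T,'bt.png',(225,155,255,190),16);save(S,'bs.png',(315,185,345,215),18)
print(onz('top',[(272.5)/8-.5+205,(181.5)/8-.5+150],191))
for P in([644.5,177.2,191],[644.5,177.2,197]):print('bt',((proj('top',P)[0]-[225,155]+.5)*16-.5).round(0),'bs',((proj('scene',P)[0]-[315,185]+.5)*18-.5).round(0))
```

```text
[[643.58094173 176.93238491 191.        ]]
bt [223. 278.] bs [262. 300.]
bt [220. 270.] bs [263. 272.]
```

View pics/bt.png

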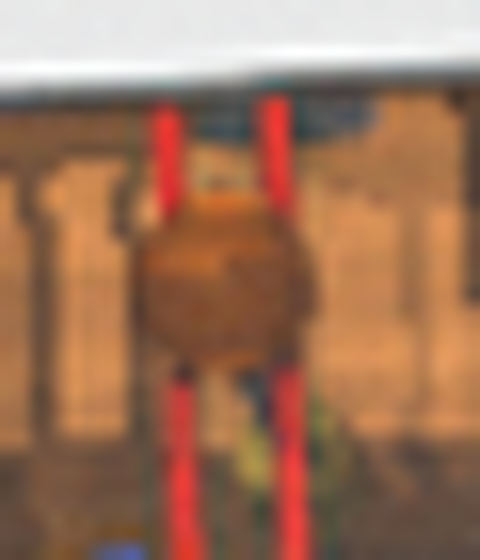

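View pics/bs.png

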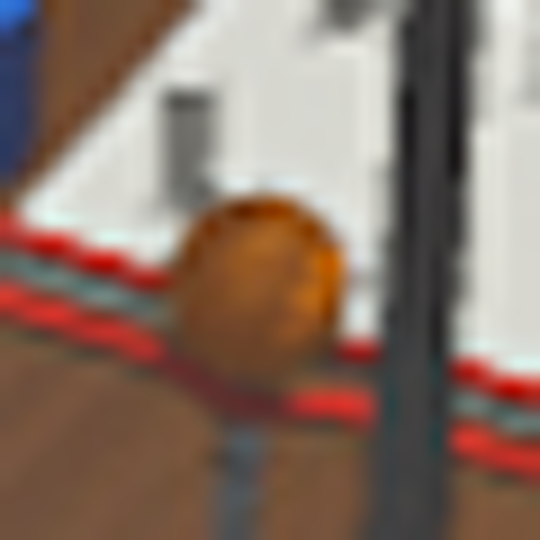

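```bash
python3 -c "
from rig import *
print(sense()['t']);print(sign_off())"
```

```text
35.65
the job is handed in; nothing more can be done
None
```

The job is done and handed in at t = 35.65 s. The dip rod hangs in the fork's dip, and the small blue sleeve is fully down on the brass pin.

**How it went**
- **Lean:** the moves only allow turning about the finger axis. I pushed against the reach limit, high in free air, and the arm leaned the tool back about 36°. I kept that lean for the whole job.
- **Rod:** I gripped the ball at 100 N, lifted the rod level and eased the fingers in small steps until it hung within about 1° of plumb. I clamped it again, entered the fork, lowered it into the dip and let go.
- **Sleeve:** I gripped the small blue sleeve, lowered it over the pin until about 7 N of contact, and released it.

**Last checks**
- **Ball:** the top camera puts it at (643.6, 176.9) mm, against my seat estimate of (644.5, 177.2). In the scene view its outline sits nearer the height of the dip than the height of the straight bars, and the dip shows under it.
- **Sleeve:** its top ring is within 1 pixel of where a fully seated sleeve should appear, and the pin shows in the middle of the bore.
- **Other things:** all of them appear to be where they were. The gripper is clear, with only noise on the wrist force, and the largest wrist force I read was about 14 N.

**What did not agree**
- **Finger tips:** in the pictures they sat about 22 mm short of the reported TCP, so I used the pictures for grasp depth.
- **Clamping tilt:** tightening the grip turned the rod back to about 3° off plumb before it went into the fork, and it now hangs about 2–3° off.
- **Ball height:** the scene picture alone put it a few mm above the expected seat height, which is within my measuring error.

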